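# Test the stop, then run the spray board out and hold it

### The job

Before spraying, test the bench stop: press its mushroom head fully down and let it spring back up, then turn the head clockwise as far as it goes to reset it. After that, slide the spray board straight out over the front edge of the metal deck until its free end is level with the pointer of the marker post, never letting it tip. The program finishes while still holding the board flat on the deck with the gripper, because so far out it would fall if let go; leave the other things on the bench where they are.

Things in the scene. Friction and masses are not known exactly. Their poses are not given: they have to be found in the camera images.
- deck: Fixed low metal platform, 300 long x 240 wide x 60 high, about 0.5 m ahead of the robot and to its right. Origin: centre of its underside. Its x axis runs along its length and points OUTWARD, roughly to the robot's left (+y), over its front edge at x = +150; z is up, its top at z = 60.
- board: Loose plywood board flat on the deck, 320 long (x) x 130 wide x 10 thick, 0.5 to 0.8 kg. Origin: centre of underside; x points to the free outer end (x = 160), about as the deck's x. It carries a steel plate (x 37 to 147, y +-50, 4 thick) with a thin grey lattice; centre of mass at x = 30: past the deck's edge it tips unless held. Inner end: wooden grip block across the board (board_grip).
- board_grip (a point): Centre of the top face of the board's wooden grip block, which is 18 thick along x, 70 wide along y and rises 45 above the board's top; this point is at x = -125, 55 above the board's underside and 285 behind the free end. Axes as the board.
- board_end (a point): Middle of the board's free outer end face, at half thickness (5 above the underside). Axes as the board.
- post: Fixed marker post beside the board's path, on the side away from the robot: foot 52 across, 12 high; rod 12 thick, 110 high, 125 aside of the deck's centre line, so the board passes clear. A thin pointer bar (5 thick) reaches from it towards the path. Origin: centre of the foot's underside; x as the deck's x (outward), pointer along +y. The free end is at the mark when its x in this frame is 0.
- pointer_tip (a point): Tip of the pointer bar, 37 from the rod's axis along the post's +y (so at x = 0), 85 above the bench; the bar is 10 high. Axes as the post.
- stop_box: Fixed grey stop station on the bench, roughly 0.5 m ahead of the robot and to its left: box 85 x 85 x 60 high with a black round mushroom head on a stem. Origin: centre of its underside, z up. The head's axis is vertical through the origin.
- stop_top (a point): Centre of the top of the mushroom head, on its axis, 95 above the bench when up. The part to grip is round, 40 across and 20 high, from 22 to 2 below this point, with a 28 wide cap on top; the box's top is 35 below this point. Moves and turns with the head.
- stop_press (a joint): How far the head is pressed down, m: 0 up, 0.008 fully down. A spring: 2 N to start, about 5 N at full depth; it springs back up when let go.
- stop_turn (a joint): Turn of the head, rad, growing clockwise seen from above, from 0 to its end stop at 1.2 (reset). Starts between 0 and 0.2; light friction (0.06 N m), stays where it is left.
- tape_roll: Bystander: roll of masking tape lying on the bench, 84 across, 22 high, near the space under the board's overhang. Origin: centre of underside.
- paint_jar: Bystander: low paint jar, 38 across, 40 high. Origin: centre of underside.
- paint_pot: Bystander: small pot, 26 across, 34 high, on the deck beside the board near the front edge, on the side away from the robot. Origin: centre of underside.
- dropper: Bystander: dropper bottle, 32 across, 80 high. Origin: centre of underside.
- thinner: Bystander: big bottle, 68 across, 170 high, at the far side. Origin: centre of underside.
- mix_cup: Bystander: clear mixing cup, 60 across, 50 high. Origin: centre of underside.
- glue: Bystander: glue bottle, 44 across, 100 high. Origin: centre of underside.
There are look-alikes about, which are no part of the job. Leave any orange or yellow look-alike of the post alone.

How it is judged (in metres and radians):
On the way, in this order (a step that is already met when the one before it is completed fails the run):
1. the mushroom head is pressed fully down (value of joint stop_press above 0.006 m), for 0.05 s.
2. the head has sprung back up (value of joint stop_press below 0.002 m), for 0.05 s.
3. the head is turned clockwise to its end stop, the board not yet moved (value of joint stop_turn above 1.05 rad and distance of board from where it was at the start of the episode below 0.02 m), for 0.1 s.
4. the head is up and the board's free end is level with the pointer, the gripper holding the board (value of joint stop_press below 0.002 m and x of board_end in the frame of post between -0.01 and 0.01 m and y of board_end in the frame of deck between -0.03 and 0.03 m and angle between the x axis of board and the x axis of deck, either way round below 0.12 rad and angle between board's own z axis and vertical below 0.05 rad and z of board in the frame of deck between 0.056 and 0.066 m and contact force between the fingers and board above 1 N), for 0.3 s.
At the end, for the whole second after the job is handed in: Stop head up (within 2 mm), turned past 1.05 rad. Board: free end within 10 mm of the pointer along the deck, 30 mm of its centre line, 0.12 rad of straight; flat on the deck (tilt under 0.05 rad, height within 6 mm), at rest, held by the fingers (over 1 N), carried by neither post nor bench (all of step 4 and linear speed of board below 0.02 m/s and contact force between board and post below 0.5 N and contact force between board and table below 0.5 N and value of joint stop_turn above 1.05 rad); the arm keeps its last pose, push and grip.
It fails at once if the board tips (more than 0.12 rad) (angle between board's own z axis and vertical above 0.12 rad).
It fails at once if a bystander is shifted by more than 30 mm (distance of any of tape_roll, paint_jar, paint_pot, dropper, thinner, mix_cup, glue from where it was at the start of the episode above 0.03 m).
It also fails if it takes over 58 s, if anything falls off the work surface, if the arm or the gripper's body presses on something with over 40 N, if the wrist force passes 120 N, or if a joint passes its speed limit or range.

### The arm

A 6-joint arm with a two-finger parallel gripper is mounted at the origin on the work surface. World frame = base frame: x ahead of the robot, y to its left, z up, the work surface at z = 0. Lengths are in m, angles in degrees, forces in N, time in s.
With the tool pointing down it reaches from about 0.375 to 0.75 m from the base axis. Payload 9 kg.
Tool frame: the origin (TCP) lies on the centre line of the jaws, within the pads' length; the fingertips stand 19 mm ahead of it and the grasp point (between the pads) is the TCP; z points along the fingers, y is the direction in which the jaws open and shut (so a half turn about z gives the same grasp; the last joint's range is limited). The gripper opens to 85 mm and grips with 20 to 120 N. Pads are 22 mm wide; open, the fingers measure 114 mm over their backs; the gripper's body (76 mm by 85 mm) begins 54 mm behind the grasp point. The pads swing forward as they close: fully open they stand 13 mm farther back than shut.
Start: joints at [54.334, 5.964, 5.575, 89.605, 0, 77.527], TCP at [0.236, 0.552, 0.214] pointing down, gripper open.
Joint ranges: [-171.21, 171.21], [-48.23, 106.86], [-62.78, 66.21], [-105.2, 120.99], [-86.42, 89.51], [-180, 180]. Speed limits (degrees/s): [127.2, 127.2, 147.25, 180, 180, 180].

### API

Orientations are given as a 3x3 rotation matrix whose columns are the frame's x, y, z axes.
In Python, from workcell import telemetry, cams, order gives the robot as it stands. The module is installed in compiled form; this text tells all that it offers.
- The arm moves only by the tool step_arm, never from a script. Its argument "series" is a list of rows, each an object with "jaw": the closure, from 0 (fully open) to 1 (shut); "xyz": the shift along the tool's x, y, z in cm, a list of three; "angular": the turn, a rotation vector about the tool's x, y, z in rad, a list of three. A call has 1 to 8 rows; each row is the pose to reach, as a shift and turn from the pose measured when the call began, along the tool's axes at that moment; what a row does not reach only later rows make up. A row lasts 1/12 s, in which the tool goes at most 41.7 mm and 7.16 degrees, less where a joint would pass 70% of its speed; a pose out of reach is approached as far as the arm can. A call with a gripper value outside its range is refused whole. The fingers move at their own pace and stop on an object; "squeeze" is the grip in N (left out, the last holds). Time passes only in rows, so rows that repeat a pose let the fingers close. It gives the time, the measured TCP pose, the force and the opening at its end, in the units of the state.
- telemetry.state(): the state, without advancing time (a new reading comes with each control period).
- cams.capture(name): name is "scene" or "top" or "wrist"; returns a dict with "image" (420x560x3 uint8, red, green, blue), "K" (3x3 intrinsics, pixels), "pose" (4x4, takes a point from camera to world coordinates); the wrist camera has in their place "mount" (4x4, takes a point from camera to tool coordinates, whose origin is the TCP and whose axes are the flange's). Camera axes: x right, y up, looking along -z (the intrinsics and any distortion apply to the point x, -y, -z); pixel columns grow to the right and rows downward; lengths in m; the calibration is good to about 2 mm. A picture is of the moment at which its call begins: read the wrist's pose just before it. There is no depth.
- order.close_job(): hands the job in, once; it reports no verdict.
The state is a dict: "time_s": time; "joint_pos": joint angles; "qd": joint speeds; "joint_efforts": joint torques, N m; "tool_pos": TCP position; "orientation": TCP orientation; "wrist_force": force on the tool from outside, world axes, zero at the start; "torque": the same for the moment, N m; "grip_width": finger opening in m.
Only numpy, scipy, OpenCV 4.12 (cv2) and the standard library are available. Lean on these libraries where they do the work, as an engineer would, in place of code of your own. Each camera call takes 0.05 s, during which the arm holds its last target.

## Working session

There is one attempt and no reset: what is moved stays moved. The work goes in short steps, Python scripts to look and compute and a tool call to move; the robot and the scene stay as the last step left them, time stands still between calls to the robot, and variables do not carry over. Pictures are saved under pics/ and viewed, and the job is handed in when it is done.

Besides the shell and the picture viewer there is one more tool, called after "Emit:" as a command line: name --argument value ..., lists and objects as JSON in quotes. step_arm: Moves the arm, as the interface text tells. Its arguments: {"type":"object","properties":{"series":{"type":"array","items":{"type":"object","properties":{"jaw":{"type":"number"},"xyz":{"type":"array","items":{"type":"number"}},"angular":{"type":"array","items":{"type":"number"}}}}},"squeeze":{"type":"number"}},"required":["series"]}

```bash
mkdir -p pics; ls; python3 - <<'E'
from workcell import telemetry,cams
import cv2,numpy as np
s=telemetry.state();print({k:np.round(v,4).tolist() for k,v in s.items()})
for n in("scene","top","wrist"):
    c=cams.capture(n);cv2.imwrite(f"pics/{n}0.png",c["image"][:,:,::-1]);print(n,{k:np.round(v,4).tolist() for k,v in c.items() if k!="image"})
    np.savez(f"pics/{n}0.npz",**c)
E
```

```text
pics
{'time_s': 0.0, 'joint_pos': [54.3339, 5.9981, 5.5288, 89.6046, -0.0007, 77.5261], 'qd': [0.0621, 0.149, -0.0249, 0.0142, -0.0158, -0.034], 'joint_efforts': [-0.001, -55.6934, 50.3645, 0.0172, -0.0004, 0.0], 'tool_pos': [0.2361, 0.5512, 0.2127], 'orientation': [[-0.9192, 0.3938, -0.0007], [0.3938, 0.9192, -0.0011], [0.0003, -0.0013, -1.0]], 'wrist_force': [0.0524, 0.6357, 1.0345], 'torque': [0.0315, 0.0275, -0.049], 'grip_width': 0.0855}
scene {'K': [[389.6649, 0.0, 279.6461], [0.0, 389.6649, 208.6067], [0.0, 0.0, 1.0]], 'pose': [[0.1543, -0.6086, 0.7784, 1.2775], [0.988, 0.095, -0.1216, -0.0181], [0.0, 0.7878, 0.6159, 0.6901], [0.0, 0.0, 0.0, 1.0]]}
top {'K': [[411.3177, 0.0, 276.5936], [0.0, 411.3177, 214.0672], [0.0, 0.0, 1.0]], 'pose': [[0.0027, 0.9967, -0.0809, 0.4461], [-0.9997, 0.0046, 0.0236, 0.0888], [0.0239, 0.0808, 0.9964, 1.1255], [0.0, 0.0, 0.0, 1.0]]}
wrist {'K': [[352.3757, 0.0, 286.1681], [0.0, 352.3757, 212.3618], [0.0, 0.0, 1.0]], 'mount': [[0.0001, 0.956, 0.2934, 0.0744], [1.0, -0.0001, -0.0, 0.0011], [0.0, 0.2934, -0.956, -0.1603], [0.0, 0.0, 0.0, 1.0]]}
```

View pics/scene0.png

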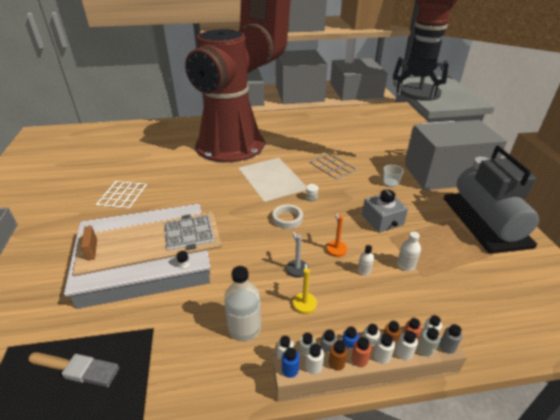

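View pics/top0.png

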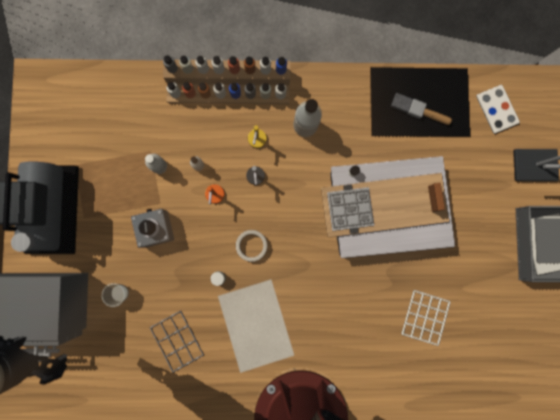

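View pics/wrist0.png

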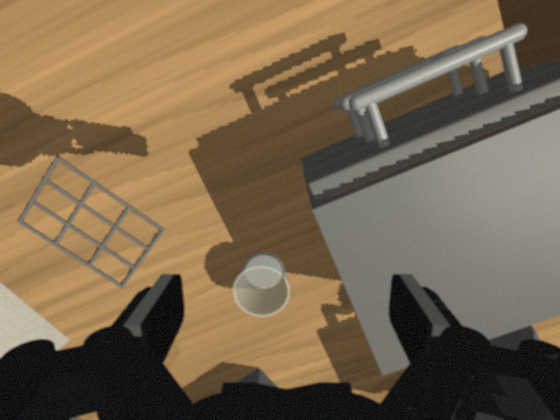

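```bash
python3 - <<'E'
import cv2
t=cv2.imread("pics/top0.png");s=cv2.imread("pics/scene0.png")
cv2.imwrite("pics/c1.png",cv2.resize(t[140:270,310:470],None,fx=5,fy=4.6,interpolation=2)[:600,:800])
cv2.imwrite("pics/c2.png",cv2.resize(t[110:260,110:290],None,fx=4,fy=4,interpolation=2))
cv2.imwrite("pics/c3.png",cv2.resize(s[170:320,260:440],None,fx=4,fy=4,interpolation=2))
cv2.imwrite("pics/c4.png",cv2.resize(s[190:310,60:230],None,fx=4.7,fy=4.7,interpolation=2))
E
```

```text
(no output)
```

View pics/c1.png

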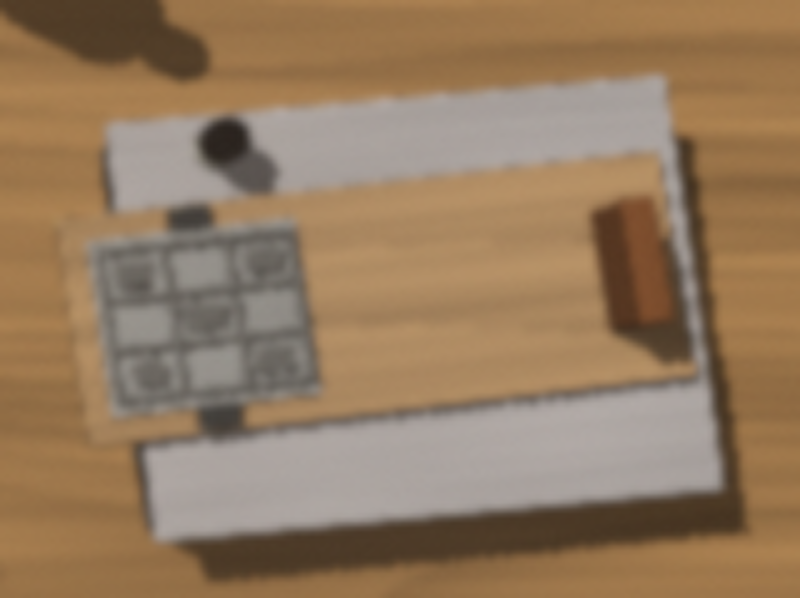

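View pics/c2.png

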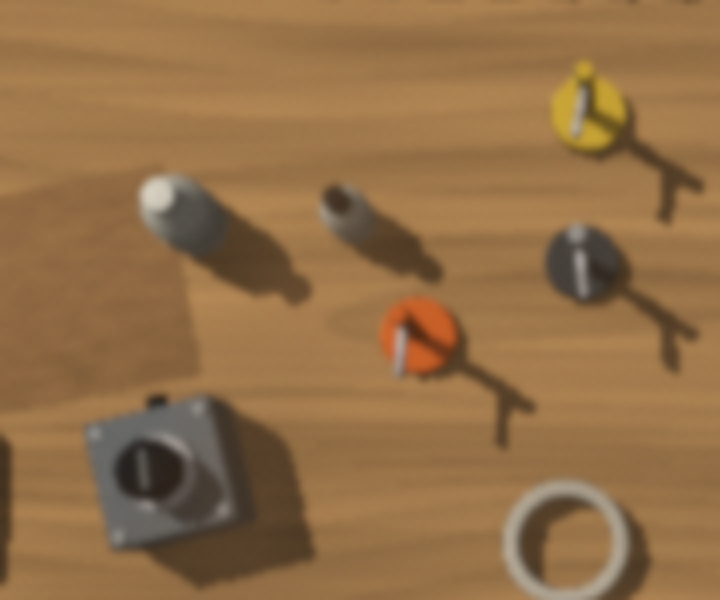

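View pics/c3.png

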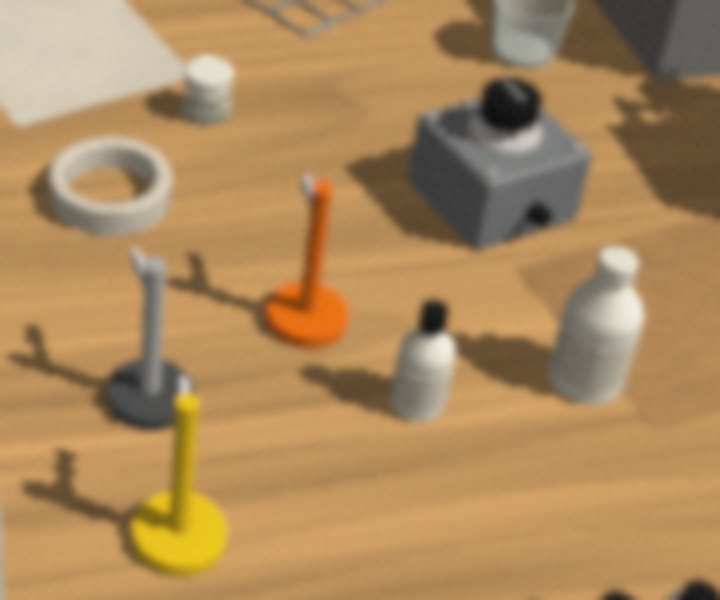

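View pics/c4.png

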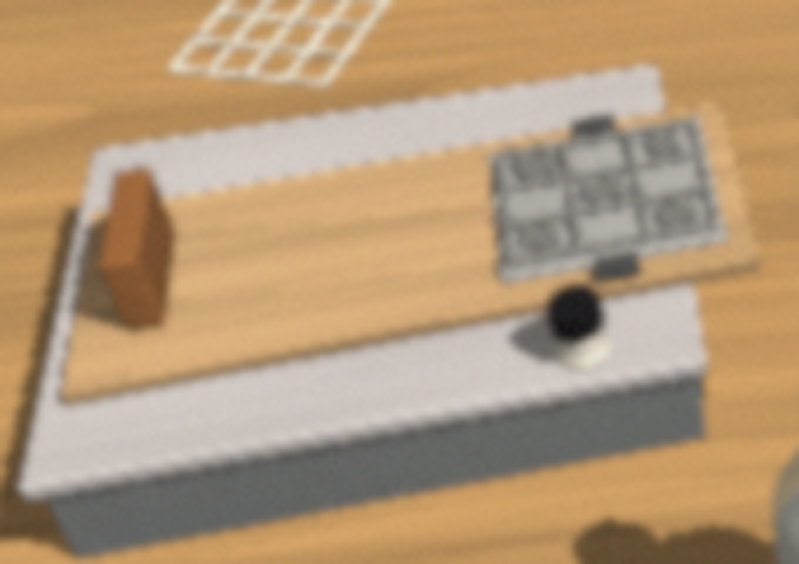

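```bash
cat > h.py <<'E'
import numpy as np,cv2
def load(n):
    d=np.load(f"pics/{n}.npz");return d["K"],d["pose"],None
def ray(K,P,px):
    d=np.array([(px[0]-K[0,2])/K[0,0],-(px[1]-K[1,2])/K[1,1],-1.]);return P[:3,3],P[:3,:3]@d
def onz(K,P,px,z):
    o,d=ray(K,P,px);return o+d*(z-o[2])/d[2]
def proj(K,P,X):
    p=P[:3,:3].T@(np.asarray(X)-P[:3,3]);return np.array([K[0,2]+K[0,0]*p[0]/-p[2],K[1,2]+K[1,1]*p[1]/p[2]])
E
python3 - <<'E'
from h import *
np.set_printoptions(precision=4,suppress=True)
K,P,_=load("top0");Ks,Ps,_=load("scene0")
c1=lambda u,v:((u+.5)/5-.5+310,(v+.5)/4.6-.5+140)
c2=lambda u,v:((u+.5)/4-.5+110,(v+.5)/4-.5+110)
c3=lambda u,v:((u+.5)/4-.5+260,(v+.5)/4-.5+170)
c4=lambda u,v:((u+.5)/4.7-.5+60,(v+.5)/4.7-.5+190)
def T(l,n,z,f,KK=K,PP=P):
    r=[onz(KK,PP,f(*p),z) for p in l];print(n,*[x[:2] for x in r]);return r
d=T([(107,122),(665,75),(722,490),(155,540)],"deck",.06,c1)
b=T([(60,222),(658,152),(697,377),(93,440)],"board",.07,c1)
g=T([(628,196),(655,196),(672,320),(640,327)],"grip",.115,c1)
for n,q in(("deck",d),("board",b)):
    q=np.array(q); x=(q[0]+q[3]-q[1]-q[2])/2; print(n,q.mean(0),"len",np.linalg.norm(x),"wid",np.linalg.norm((q[0]+q[1]-q[2]-q[3])/2),"ang",np.degrees(np.arctan2(x[1],x[0])))
print("grip",np.mean(g,0))
T([(148,470)],"stop",.095,c2);T([(85,427),(207,397),(232,512),(110,550)],"box",.06,c2)
T([(575,252),(583,297)],"ptr",.09,c2);T([(577,230)],"rod",.11,c2);T([(586,264)],"foot",.006,c2)
print("scene")
d=T([(95,150),(655,68),(705,365),(20,495)],"deck",.06,c4,Ks,Ps)
b=T([(712,108),(755,262),(60,400),(95,205)],"board",.07,c4,Ks,Ps)
T([(117,172),(150,170),(172,235),(133,268),(103,258)],"grip",.115,c4,Ks,Ps)
T([(510,87)],"stop",.095,c3,Ks,Ps);T([(418,112),(485,180),(588,152)],"box",.06,c3,Ks,Ps)
T([(137,252),(148,268)],"ptr",.09,c3,Ks,Ps);T([(153,265)],"rod",.11,c3,Ks,Ps);T([(150,390)],"foot",.012,c3,Ks,Ps)
E
```

```text
deck [ 0.6599 -0.0794] [ 0.6896 -0.3771] [ 0.4508 -0.3999] [ 0.4219 -0.1024]
board [ 0.6006 -0.0529] [ 0.6427 -0.3676] [ 0.5143 -0.3843] [ 0.4777 -0.0692]
grip [ 0.61   -0.3323] [ 0.6101 -0.3459] [ 0.5423 -0.3525] [ 0.5384 -0.3363]
deck [ 0.5555 -0.2397  0.06  ] len 0.29900769909859476 wid 0.23950778070334292 ang 95.61867830925456
board [ 0.5588 -0.2185  0.07  ] len 0.317383838361435 wid 0.12670055933248495 ang 97.128786586675
grip [ 0.5752 -0.3417  0.115 ]
stop [0.4957 0.3879]
box [0.5249 0.4391] [0.5447 0.3615] [0.4705 0.3437] [0.446  0.4208]
ptr [0.6357 0.1236] [0.6068 0.1183]
rod [0.6459 0.1218]
foot [0.6428 0.1188]
scene
deck [ 0.4558 -0.3991] [ 0.4287 -0.1031] [ 0.6646 -0.0784] [ 0.6964 -0.3741]
board [ 0.4832 -0.0709] [ 0.6086 -0.0522] [ 0.6511 -0.3656] [ 0.5146 -0.3824]
grip [ 0.5465 -0.3513] [ 0.5474 -0.3359] [ 0.5973 -0.3156] [ 0.6176 -0.3284] [ 0.6086 -0.3434]
stop [0.4964 0.3898]
box [0.4688 0.3411] [0.5463 0.3599] [0.5287 0.4374]
ptr [0.6135 0.119 ] [0.6281 0.1227]
rod [0.6477 0.1212]
foot [0.6494 0.122 ]
```

Emit:
step_arm --series '[{"xyz": [-4, -0.6, 0], "jaw": 1}, {"xyz": [-8, -1.2, 0], "jaw": 1}, {"xyz": [-12, -1.8, 0], "jaw": 1}, {"xyz": [-16, -2.4, 0], "jaw": 1}, {"xyz": [-20, -3, 0], "jaw": 1}, {"xyz": [-24, -3.6, 0], "jaw": 1}, {"xyz": [-28, -4.2, 1], "jaw": 1}, {"xyz": [-30.4, -4.6, 2], "jaw": 1}]' --squeeze 40

```text
invalid input
```

Emit:
step_arm --series '[{"xyz": [0, 0, 2], "jaw": 1}, {"xyz": [0, 0, 3], "jaw": 1}, {"xyz": [0, 0, 3], "jaw": 1}, {"xyz": [0, 0, 3], "jaw": 1}]'

```text
invalid input
```

```bash
cat > w.py <<'E'
import sys;from h import *
from workcell import telemetry,cams
def W(name):
    s=telemetry.state();c=cams.capture("wrist")
    T=np.eye(4);T[:3,:3]=s["orientation"];T[:3,3]=s["tool_pos"]
    np.savez(f"pics/{name}.npz",K=c["K"],pose=T@c["mount"],R=s["orientation"],p=s["tool_pos"]);cv2.imwrite(f"pics/{name}.png",c["image"][:,:,::-1])
    print({k:np.round(v,4).tolist() for k,v in s.items() if k!="joint_efforts"})
if __name__=="__main__":W(sys.argv[1])
E
python3 w.py w1
```

```text
{'time_s': 0.15, 'joint_pos': [54.3309, 5.9892, 5.5401, 89.605, -0.0009, 77.5254], 'qd': [-0.0102, -0.1188, 0.1366, -0.0591, 0.1099, -0.0669], 'tool_pos': [0.2362, 0.5513, 0.2129], 'orientation': [[-0.9192, 0.3939, -0.0005], [0.3939, 0.9192, -0.0008], [0.0002, -0.0009, -1.0]], 'wrist_force': [0.1847, -0.3242, 0.6844], 'torque': [-0.0174, -0.0373, 0.0191], 'grip_width': 0.0851}
```

View pics/w1.png

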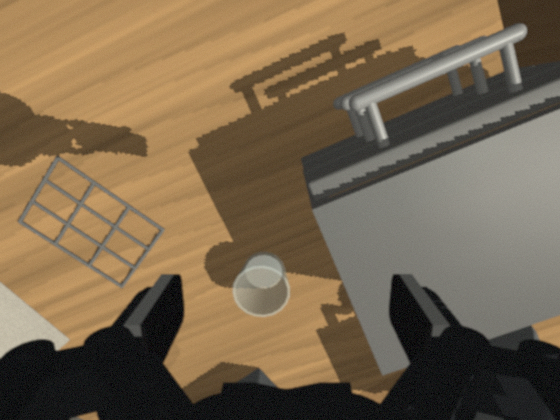

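The moves were refused and the arm is still at its start, so the picture shows the same view as before (mix cup at 262,285). I'll add the "angular" field.

Emit:
step_arm --series '[{"xyz": [-4, -0.6, 0], "angular": [0, 0, 0], "jaw": 1}, {"xyz": [-8, -1.2, 0], "angular": [0, 0, 0], "jaw": 1}, {"xyz": [-12, -1.8, 0], "angular": [0, 0, 0], "jaw": 1}, {"xyz": [-16, -2.4, 0], "angular": [0, 0, 0], "jaw": 1}, {"xyz": [-20, -3, 0], "angular": [0, 0, 0], "jaw": 1}, {"xyz": [-24, -3.6, 0], "angular": [0, 0, 0], "jaw": 1}, {"xyz": [-28, -4.2, 1], "angular": [0, 0, 0], "jaw": 1}, {"xyz": [-30.4, -4.6, 2], "angular": [0, 0, 0], "jaw": 1}]' --squeeze 40

```text
time_s: 0.87
tool_pos: [0.5008, 0.3869, 0.1929]
orientation: [[-0.918, 0.396, 0.001], [0.396, 0.918, -0.001], [-0.001, -0.0, -1.0]]
wrist_force: [1.2, 0.5, 0.5]
grip_width: 0.0001
```

```bash
python3 w.py w2
```

```text
{'time_s': 0.8667, 'joint_pos': [25.9033, 11.5463, 9.5356, 87.948, -0.0596, 49.2264], 'qd': [-21.4963, 15.1372, 3.0585, -10.3681, 0.7145, -21.2706], 'tool_pos': [0.5008, 0.3869, 0.1929], 'orientation': [[-0.9183, 0.3959, 0.0011], [0.3959, 0.9183, -0.0006], [-0.0013, -0.0001, -1.0]], 'wrist_force': [1.2407, 0.5044, 0.453], 'torque': [-0.0249, 0.0437, -0.0176], 'grip_width': 0.0001}
```

View pics/w2.png

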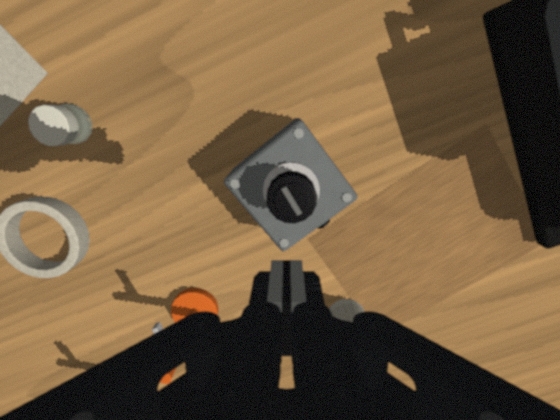

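The wrist picture shows the black head at about (292,197) on the grey box, which has screws at its corners. The closed fingertips are at (287,265).

```bash
cat > cur.py <<'E'
from w import *
E
python3 w.py w3; python3 - <<'E'
from h import *
c=cv2.imread("pics/w3.png")[100:270,190:390];cv2.imwrite("pics/w3c.png",cv2.resize(c,None,fx=3.5,fy=3.5,interpolation=2))
E
```

```text
{'time_s': 0.9167, 'joint_pos': [25.6809, 11.7449, 9.4258, 87.8108, -0.1219, 49.146], 'qd': [3.4819, -0.8007, -1.8603, 1.9238, 0.5531, 4.8882], 'tool_pos': [0.5024, 0.3846, 0.1897], 'orientation': [[-0.9173, 0.3982, -0.0011], [0.3982, 0.9173, -0.0029], [-0.0001, -0.0031, -1.0]], 'wrist_force': [0.9348, -2.5434, -2.7441], 'torque': [-0.201, -0.0967, -0.0208], 'grip_width': -0.0}
```

View pics/w3c.png

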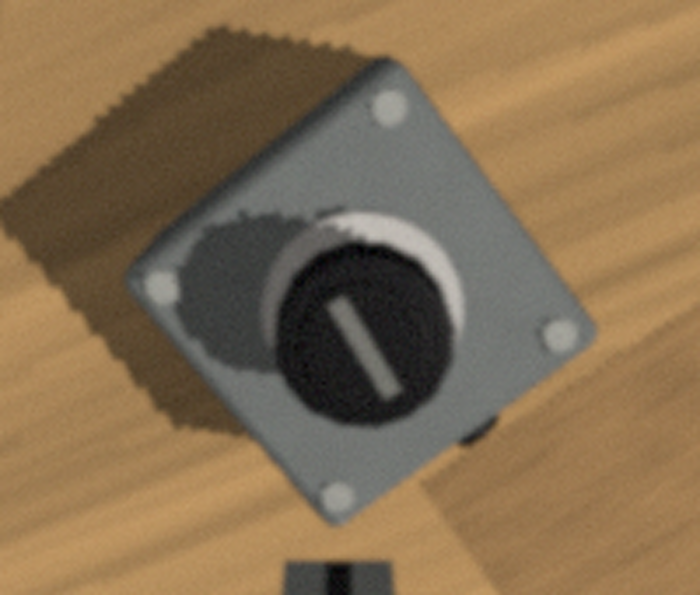

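```bash
python3 - <<'E'
from h import *
from workcell import telemetry
K,P,_=load("w3")
q=onz(K,P,(363/3.5+190,348/3.5+100),.095);print(q)
s=telemetry.state();R=np.array(s["orientation"]);t=np.array([.497,.389,.12]);
for T in (t,np.array([*q[:2],.12])): print(s["tool_pos"],R.T@(T-s["tool_pos"])*100)
E
```

```text
[0.49922342 0.39300959 0.095     ]
[0.49988181 0.38612007 0.19024995] [0.36798618 0.17456448 7.02500178]
[0.49988181 0.38612007 0.19024995] [0.32364268 0.63089245 7.02330185]
```

Emit:
step_arm --series '[{"xyz": [0.35, 0.4, 3.5], "angular": [0, 0, 0], "jaw": 1}, {"xyz": [0.35, 0.4, 6.5], "angular": [0, 0, 0], "jaw": 1}, {"xyz": [0.35, 0.4, 7.1], "angular": [0, 0, 0], "jaw": 1}, {"xyz": [0.35, 0.4, 7.1], "angular": [0, 0, 0], "jaw": 1}, {"xyz": [0.35, 0.4, 7.1], "angular": [0, 0, 0], "jaw": 1}, {"xyz": [0.35, 0.4, 7.1], "angular": [0, 0, 0], "jaw": 1}]'

```text
time_s: 1.47
tool_pos: [0.4988, 0.3918, 0.1219]
orientation: [[-0.918, 0.398, -0.0], [0.398, 0.918, -0.001], [-0.0, -0.001, -1.0]]
wrist_force: [0.6, 0.6, 0.2]
grip_width: 0.0001
```

Emit:
step_arm --series '[{"xyz": [0, 0, 0.4], "angular": [0, 0, 0], "jaw": 1}, {"xyz": [0, 0, 0.7], "angular": [0, 0, 0], "jaw": 1}, {"xyz": [0, 0, 1.0], "angular": [0, 0, 0], "jaw": 1}, {"xyz": [0, 0, 1.2], "angular": [0, 0, 0], "jaw": 1}, {"xyz": [0, 0, 1.3], "angular": [0, 0, 0], "jaw": 1}, {"xyz": [0, 0, 1.3], "angular": [0, 0, 0], "jaw": 1}]'

```text
time_s: 1.97
tool_pos: [0.4986, 0.3917, 0.1084]
orientation: [[-0.918, 0.398, -0.001], [0.398, 0.918, -0.001], [0.0, -0.002, -1.0]]
wrist_force: [1.0, 0.4, 0.7]
grip_width: -0.0001
```

Emit:
step_arm --series '[{"xyz": [0, 0, 0.2], "angular": [0, 0, 0], "jaw": 1}, {"xyz": [0, 0, 0.3], "angular": [0, 0, 0], "jaw": 1}, {"xyz": [0, 0, 0.3], "angular": [0, 0, 0], "jaw": 1}]'

```text
time_s: 2.22
tool_pos: [0.4985, 0.3916, 0.1051]
orientation: [[-0.918, 0.398, -0.001], [0.398, 0.918, -0.002], [0.0, -0.002, -1.0]]
wrist_force: [0.3, 0.3, -0.3]
grip_width: -0.0
```

```bash
python3 w.py w4; python3 - <<'E'
from h import *
c=cv2.imread("pics/w4.png")[150:350,160:420];cv2.imwrite("pics/w4c.png",cv2.resize(c,None,fx=3,fy=3,interpolation=2))
E
```

```text
{'time_s': 2.2167, 'joint_pos': [26.3847, 12.3932, 1.3604, 79.0686, -0.0606, 49.8148], 'qd': [0.122, -0.0716, 0.2568, 0.1639, 0.0152, 0.002], 'tool_pos': [0.4985, 0.3916, 0.1051], 'orientation': [[-0.9175, 0.3976, -0.0011], [0.3976, 0.9175, -0.0017], [0.0003, -0.002, -1.0]], 'wrist_force': [0.3469, 0.3434, -0.3299], 'torque': [-0.001, -0.0061, -0.0202], 'grip_width': -0.0}
```

View pics/w4c.png

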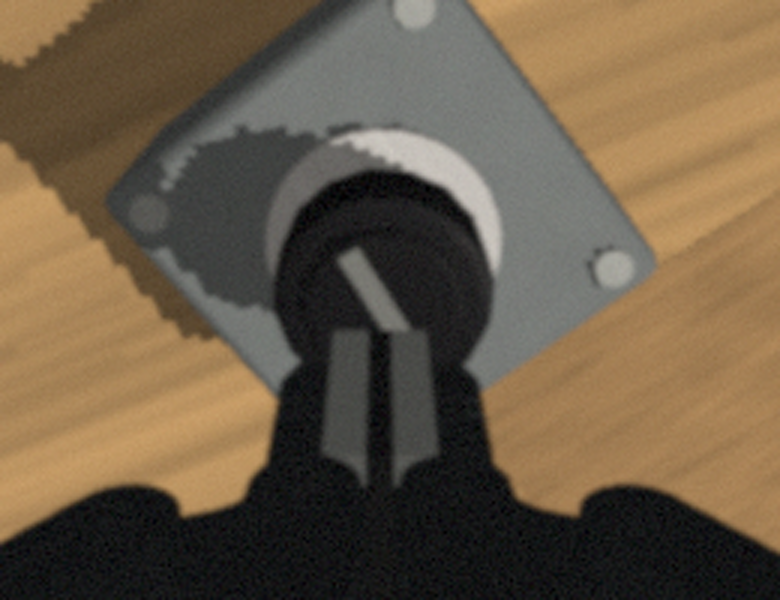

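The closed fingertips sit over the near part of the cap, with no contact force yet. I'll keep going down in small steps.

Emit:
step_arm --series '[{"xyz": [0, 0, 0.2], "angular": [0, 0, 0], "jaw": 1}, {"xyz": [0, 0, 0.4], "angular": [0, 0, 0], "jaw": 1}, {"xyz": [0, 0, 0.4], "angular": [0, 0, 0], "jaw": 1}]'

```text
time_s: 2.52
tool_pos: [0.4983, 0.3915, 0.1006]
orientation: [[-0.918, 0.398, -0.002], [0.398, 0.918, -0.002], [0.001, -0.002, -1.0]]
wrist_force: [0.4, 0.3, 0.2]
grip_width: 0.0002
```

Emit:
step_arm --series '[{"xyz": [0, 0, 0.2], "angular": [0, 0, 0], "jaw": 1}, {"xyz": [0, 0, 0.3], "angular": [0, 0, 0], "jaw": 1}, {"xyz": [0, 0, 0.3], "angular": [0, 0, 0], "jaw": 1}]'

```text
time_s: 2.77
tool_pos: [0.4981, 0.3914, 0.0973]
orientation: [[-0.918, 0.398, -0.002], [0.398, 0.918, -0.002], [0.001, -0.003, -1.0]]
wrist_force: [0.4, 0.3, 0.4]
grip_width: -0.0001
```

```bash
python3 w.py w5; python3 - <<'E'
from h import *
from workcell import cams
c=cams.capture("scene");i=c["image"][:,:,::-1];cv2.imwrite("pics/s5c.png",cv2.resize(i[130:270,330:510],None,fx=4,fy=4,interpolation=2))
c=cv2.imread("pics/w5.png")[150:350,160:420];cv2.imwrite("pics/w5c.png",cv2.resize(c,None,fx=3,fy=3,interpolation=2))
E
```

```text
{'time_s': 2.7667, 'joint_pos': [26.3829, 12.5561, 0.7301, 78.3302, -0.0608, 49.8152], 'qd': [-0.0368, -0.0522, 0.2376, 0.1702, -0.0016, 0.1182], 'tool_pos': [0.4981, 0.3914, 0.0973], 'orientation': [[-0.9175, 0.3977, -0.002], [0.3977, 0.9175, -0.0022], [0.0009, -0.0028, -1.0]], 'wrist_force': [0.3646, 0.3494, 0.4326], 'torque': [0.0262, 0.0052, 0.0142], 'grip_width': -0.0001}
```

View pics/s5c.png

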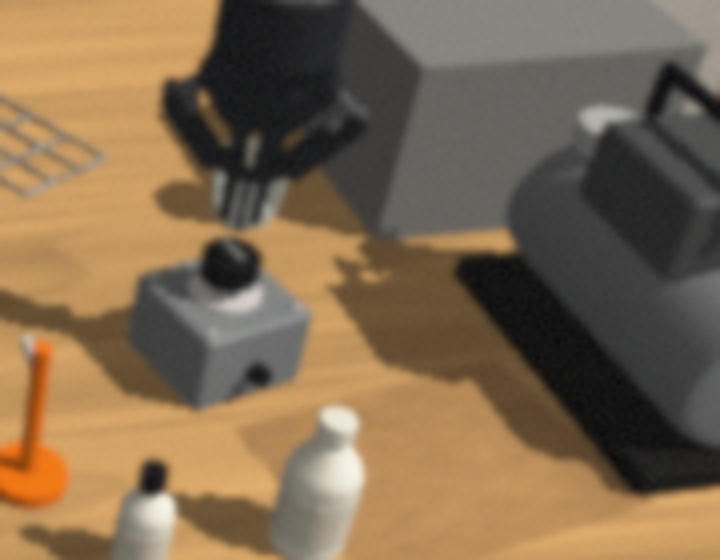

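View pics/w5c.png

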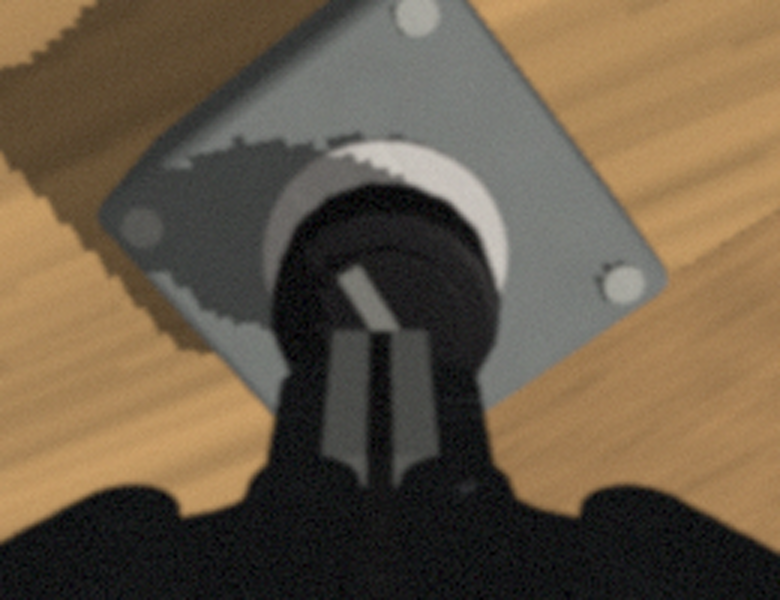

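The scene crop shows the fingertips at about (391,185), roughly 20 mm above the cap at (388,192). That disagrees with the reported height, so I'll check it numerically.

```bash
python3 - <<'E'
from h import *
np.set_printoptions(precision=4,suppress=True)
Ks,Ps,_=load("scene0");d=np.load("pics/w5.npz")
R,p=d["R"],d["p"]
for z in(-.02,0,.01,.019,.03): 
    X=p+R@[0,0,z];print(z,X,"scene",proj(Ks,Ps,X),"wrist",proj(d["K"],d["pose"],X))
# PnP of box in w3
w=np.load("pics/w3.npz")
pt=np.array([(385,60),(128,275),(338,523),(596,330)])/3.5+[190,100]
print("box by w3 at z=.06");
for q in pt: print(onz(w["K"],w["pose"],q,.06))
Q=np.array([onz(w["K"],w["pose"],q,.06) for q in pt]);print(np.linalg.norm(Q-np.roll(Q,1,0),axis=1),Q.mean(0))
for nm,pts in (("w3",pt),("w5",None)):
    pass
# screw spacing w3,w5
s3=np.array([(389,107),(162,288),(337,497),(560,333)])/3.5+[190,100]
s5=np.array([(417,15),(141,228),(624,284)])/3+[160,150]
for n,s in(("w3",s3),("w5",s5)):
    w=np.load(f"pics/{n}.npz")
    for z in(.03,.06): print(n,z,*[onz(w["K"],w["pose"],q,z)[:2] for q in s])
K,P,_=load("top0")
c2=lambda u,v:((u+.5)/4-.5+110,(v+.5)/4-.5+110)
print("top screws",*[onz(K,P,c2(*q),.06)[:2] for q in((95,434),(200,407),(223,510),(119,536))])
E
```

```text
-0.02 [0.4982 0.3914 0.1173] scene [389.4215 184.7052] wrist [283.7601 280.0747]
0 [0.4981 0.3914 0.0973] scene [388.0763 190.9964] wrist [284.0234 260.8671]
0.01 [0.4981 0.3913 0.0873] scene [387.4158 194.0853] wrist [284.1347 252.7552]
0.019 [0.4981 0.3913 0.0783] scene [386.8281 196.8338] wrist [284.2254 246.1408]
0.03 [0.4981 0.3913 0.0673] scene [386.1183 200.1532] wrist [284.3258 238.8152]
box by w3 at z=.06
[0.4478 0.421  0.06  ]
[0.4691 0.3454 0.06  ]
[0.5479 0.366  0.06  ]
[0.5263 0.4434 0.06  ]
[0.0816 0.0785 0.0814 0.0803] [0.4978 0.394  0.06  ]
w3 0.03 [0.4602 0.418 ] [0.4794 0.3449] [0.5523 0.3637] [0.5328 0.4372]
w3 0.06 [0.4578 0.4178] [0.4752 0.3515] [0.5413 0.3686] [0.5236 0.4352]
w5 0.03 [0.4621 0.4169] [0.4817 0.3404] [0.5383 0.4369]
w5 0.06 [0.4579 0.4176] [0.475  0.3512] [0.5241 0.4349]
top screws [0.5204 0.4326] [0.5382 0.3658] [0.4718 0.3495] [0.4549 0.4153]
```

Both cameras put the real fingertips about 15–20 mm behind the reported TCP, not 19 mm ahead of it. I'll find the contact by feel.

Emit:
step_arm --series '[{"xyz": [0, 0, 0.3], "angular": [0, 0, 0], "jaw": 1}, {"xyz": [0, 0, 0.6], "angular": [0, 0, 0], "jaw": 1}, {"xyz": [0, 0, 0.9], "angular": [0, 0, 0], "jaw": 1}, {"xyz": [0, 0, 1.2], "angular": [0, 0, 0], "jaw": 1}, {"xyz": [0, 0, 1.3], "angular": [0, 0, 0], "jaw": 1}, {"xyz": [0, 0, 1.3], "angular": [0, 0, 0], "jaw": 1}]'

```text
time_s: 3.37
tool_pos: [0.498, 0.3913, 0.084]
orientation: [[-0.918, 0.398, -0.002], [0.398, 0.918, -0.002], [0.001, -0.003, -1.0]]
wrist_force: [-0.7, -0.5, 0.1]
grip_width: 0.0001
```

Emit:
step_arm --series '[{"xyz": [0, 0, 0.3], "angular": [0, 0, 0], "jaw": 1}, {"xyz": [0, 0, 0.4], "angular": [0, 0, 0], "jaw": 1}, {"xyz": [0, 0, 0.4], "angular": [0, 0, 0], "jaw": 1}]'

```text
time_s: 3.62
tool_pos: [0.4977, 0.3912, 0.0796]
orientation: [[-0.918, 0.398, -0.003], [0.398, 0.918, -0.003], [0.002, -0.004, -1.0]]
wrist_force: [-0.5, 0.3, 0.5]
grip_width: -0.0003
```

```bash
python3 w.py w6; python3 - <<'E'
from h import *
from workcell import cams
c=cams.capture("scene");i=c["image"][:,:,::-1];cv2.imwrite("pics/s6c.png",cv2.resize(i[150:240,350:440],None,fx=6.6,fy=6.6,interpolation=2))
E
```

```text
{'time_s': 3.6167, 'joint_pos': [26.3835, 12.9754, -0.645, 76.5922, -0.0599, 49.8123], 'qd': [0.0062, -0.1889, 0.3317, 0.2823, -0.0115, -0.052], 'tool_pos': [0.4977, 0.3912, 0.0796], 'orientation': [[-0.9176, 0.3976, -0.0029], [0.3976, 0.9176, -0.0026], [0.0016, -0.0035, -1.0]], 'wrist_force': [-0.4775, 0.3195, 0.5193], 'torque': [0.0172, 0.0368, 0.0216], 'grip_width': -0.0003}
```

View pics/s6c.png

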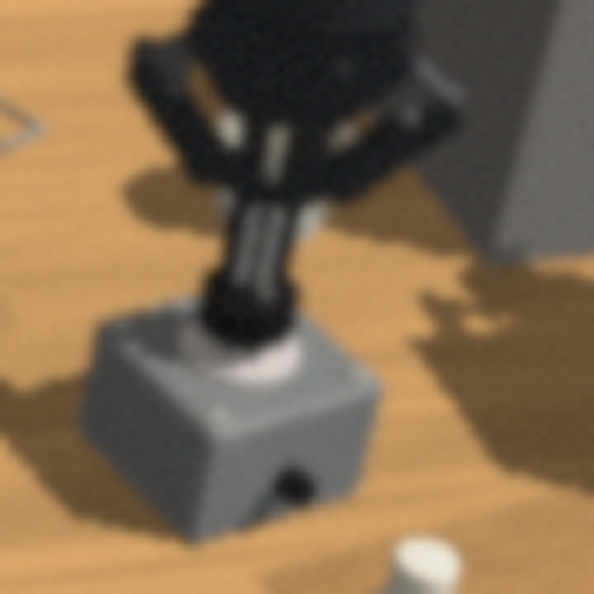

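View pics/w6.png

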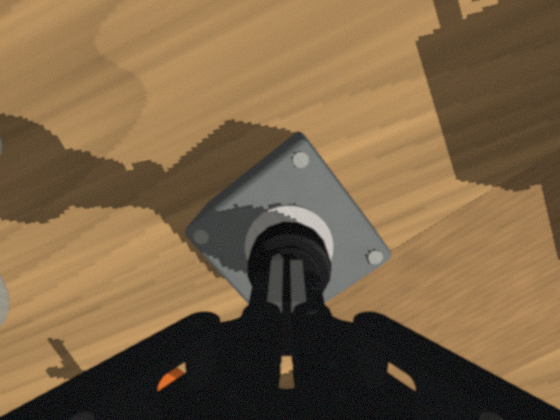

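```bash
python3 - <<'E'
from h import *
np.set_printoptions(precision=4,suppress=True)
def tri(l):
    A=np.zeros((3,3));b=np.zeros(3)
    for o,d in l:
        d=d/np.linalg.norm(d);M=np.eye(3)-np.outer(d,d);A+=M;b+=M@o
    return np.linalg.solve(A,b)
Ks,Ps,_=load("scene0");d=np.load("pics/w5.npz")
for dv in (0,-1,1):
    X=tri([ray(Ks,Ps,(330+245/4,130+(222)/4+dv)),ray(d["K"],d["pose"],(286.5,259.5))])
    print(X,d["R"].T@(X-d["p"]),proj(Ks,Ps,X),proj(d["K"],d["pose"],X))
E
```

```text
[0.4931 0.3972 0.1111] [ 0.0069  0.0033 -0.0138] [390.413  185.3734] [291.1922 259.8297]
[0.492  0.3975 0.1134] [ 0.008   0.0031 -0.0162] [390.4998 184.3871] [290.7717 259.7983]
[0.4942 0.397  0.1087] [ 0.0058  0.0036 -0.0115] [390.3261 186.3596] [291.5998 259.8605]
```

Emit:
step_arm --series '[{"xyz": [0, 0, 0.2], "angular": [0, 0, 0], "jaw": 1}, {"xyz": [0, 0, 0.3], "angular": [0, 0, 0], "jaw": 1}, {"xyz": [0, 0, 0.3], "angular": [0, 0, 0], "jaw": 1}]'

```text
time_s: 3.97
tool_pos: [0.4978, 0.3912, 0.0767]
orientation: [[-0.918, 0.398, -0.003], [0.398, 0.918, -0.003], [0.001, -0.003, -1.0]]
wrist_force: [-0.1, -0.1, -0.1]
grip_width: -0.0003
```

Emit:
step_arm --series '[{"xyz": [0, 0, 0.2], "angular": [0, 0, 0], "jaw": 1}, {"xyz": [0, 0, 0.3], "angular": [0, 0, 0], "jaw": 1}, {"xyz": [0, 0, 0.3], "angular": [0, 0, 0], "jaw": 1}]'

```text
time_s: 4.22
tool_pos: [0.498, 0.3913, 0.0737]
orientation: [[-0.918, 0.398, -0.002], [0.398, 0.918, -0.002], [0.001, -0.003, -1.0]]
wrist_force: [1.2, 0.8, 1.9]
grip_width: -0.0001
```

Emit:
step_arm --series '[{"xyz": [0, 0, 0.2], "angular": [0, 0, 0], "jaw": 1}, {"xyz": [0, 0, 0.4], "angular": [0, 0, 0], "jaw": 1}, {"xyz": [0, 0, 0.5], "angular": [0, 0, 0], "jaw": 1}, {"xyz": [0, 0, 0.5], "angular": [0, 0, 0], "jaw": 1}]'

```text
time_s: 4.55
tool_pos: [0.4981, 0.3913, 0.0687]
orientation: [[-0.918, 0.398, -0.002], [0.398, 0.918, -0.002], [0.001, -0.003, -1.0]]
wrist_force: [-0.5, -0.5, 4.8]
grip_width: 0.0001
```

Emit:
step_arm --series '[{"xyz": [0, 0, 0.2], "angular": [0, 0, 0], "jaw": 1}, {"xyz": [0, 0, 0.3], "angular": [0, 0, 0], "jaw": 1}, {"xyz": [0, 0, 0.3], "angular": [0, 0, 0], "jaw": 1}]'

```text
time_s: 4.8
tool_pos: [0.4983, 0.3915, 0.0671]
orientation: [[-0.918, 0.398, -0.001], [0.398, 0.918, -0.002], [0.0, -0.002, -1.0]]
wrist_force: [-3.9, -2.6, 13.3]
grip_width: 0.0001
```

The head bottomed out: 4.8 N, then 13 N with almost no further travel. The shut fingertips are therefore about 19 mm above the reported TCP. I'll lift now and open.

Emit:
step_arm --series '[{"xyz": [0, 0, -1], "angular": [0, 0, 0], "jaw": 1}, {"xyz": [0, 0, -3], "angular": [0, 0, 0], "jaw": 1}, {"xyz": [0, 0, -5], "angular": [0, 0, 0], "jaw": 1}, {"xyz": [0, 0, -5], "angular": [0, 0, 0], "jaw": 0}, {"xyz": [0, 0, -5], "angular": [0, 0, 0], "jaw": 0}, {"xyz": [0, 0, -5], "angular": [0, 0, 0], "jaw": 0}, {"xyz": [0, 0, -5], "angular": [0, 0, 0], "jaw": 0}]'

```text
time_s: 5.38
tool_pos: [0.4977, 0.3912, 0.1158]
orientation: [[-0.918, 0.398, -0.003], [0.398, 0.918, -0.003], [0.002, -0.004, -1.0]]
wrist_force: [-0.1, -0.0, -0.1]
grip_width: 0.0487
```

```bash
python3 w.py w7; python3 - <<'E'
from h import *
from workcell import cams
c=cams.capture("scene");i=c["image"][:,:,::-1];cv2.imwrite("pics/s7c.png",cv2.resize(i[130:240,340:450],None,fx=5.4,fy=5.4,interpolation=2))
E
```

```text
{'time_s': 5.3833, 'joint_pos': [26.3905, 12.2178, 2.2791, 80.276, -0.0657, 49.8195], 'qd': [0.0185, 0.1088, -0.0541, 0.0434, -0.0255, 0.0463], 'tool_pos': [0.4977, 0.3912, 0.1158], 'orientation': [[-0.9176, 0.3976, -0.0028], [0.3976, 0.9175, -0.0027], [0.0015, -0.0036, -1.0]], 'wrist_force': [-0.1046, -0.0079, -0.1369], 'torque': [0.0076, 0.0124, 0.0461], 'grip_width': 0.0487}
```

View pics/s7c.png

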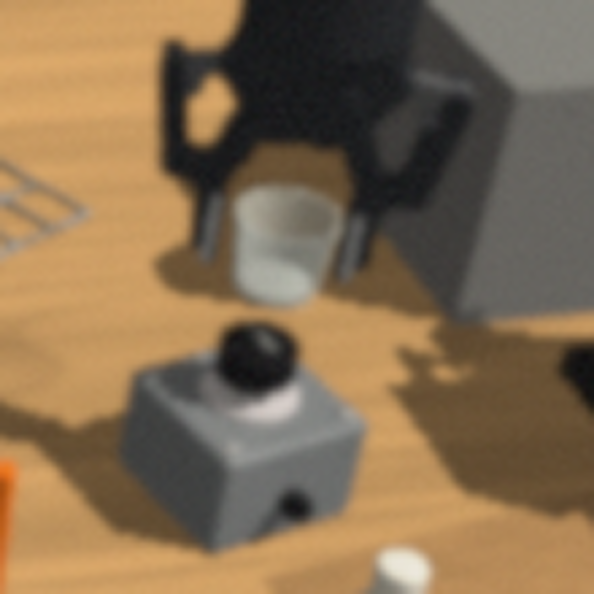

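View pics/w7.png

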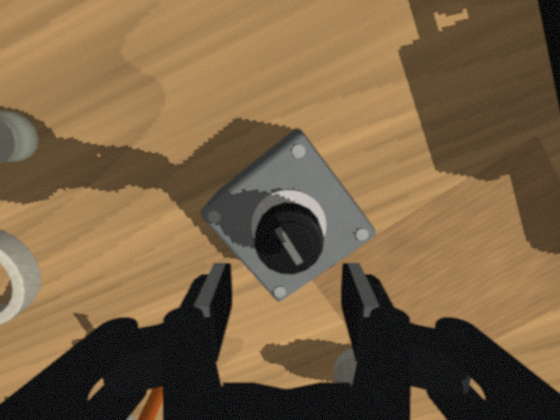

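```bash
python3 - <<'E'
from h import *
np.set_printoptions(precision=4,suppress=True)
Ks,Ps,_=load("scene0");d=np.load("pics/w7.npz");R,p=d["R"],d["p"]
print("cap",onz(d["K"],d["pose"],(289,238),.095))
for z in(-.02,-.025,-.03):
  for y in(-.027,0,.027): 
    X=p+R@[0,y,z];print(z,y,X,"scene",(proj(Ks,Ps,X)-[340,130])*5.4,"wrist",proj(d["K"],d["pose"],X))
from workcell import telemetry
s=telemetry.state();R=np.array(s["orientation"]);print(R.T@(np.array([.498,.3915,.044])-s["tool_pos"])*100)
E
```

```text
cap [0.4949 0.3952 0.095 ]
-0.02 -0.027 [0.487  0.3665 0.1359] scene [215.0442 254.6254] wrist [222.7474 280.0681]
-0.02 0 [0.4977 0.3913 0.1358] scene [273.0017 262.6972] wrist [283.7601 280.0734]
-0.02 0.027 [0.5085 0.416  0.1357] scene [331.5762 270.855 ] wrist [344.7723 280.0787]
-0.025 -0.027 [0.487  0.3665 0.1409] scene [216.7475 245.8308] wrist [220.7418 285.629 ]
-0.025 0 [0.4977 0.3913 0.1408] scene [274.894 253.881] wrist [283.6838 285.6345]
-0.025 0.027 [0.5085 0.416  0.1407] scene [333.6613 262.0171] wrist [346.6254 285.6399]
-0.03 -0.027 [0.487  0.3665 0.1459] scene [218.4613 236.9817] wrist [218.6052 291.5531]
-0.03 0 [0.4978 0.3913 0.1458] scene [276.798  245.0098] wrist [283.6026 291.5587]
-0.03 0.027 [0.5085 0.4161 0.1457] scene [335.7596 253.1239] wrist [348.5995 291.5643]
[-0.0253  0.0629  7.1908]
```

Emit:
step_arm --series '[{"xyz": [0.1, 0, 0], "angular": [0, 0, 0], "jaw": 0}, {"xyz": [0.1, 0, 0], "angular": [0, 0, 0], "jaw": 0}, {"xyz": [0.1, 0, 0], "angular": [0, 0, 0], "jaw": 0}, {"xyz": [0.1, 0, 2], "angular": [0, 0, 0], "jaw": 0}, {"xyz": [0.1, 0, 4], "angular": [0, 0, 0], "jaw": 0}, {"xyz": [0.1, 0, 5.5], "angular": [0, 0, 0], "jaw": 0}, {"xyz": [0.1, 0, 6], "angular": [0, 0, 0], "jaw": 0}, {"xyz": [0.1, 0, 6], "angular": [0, 0, 0], "jaw": 0}]' --squeeze 25

```text
time_s: 6.15
tool_pos: [0.4956, 0.3909, 0.0543]
orientation: [[-0.918, 0.398, -0.005], [0.398, 0.918, -0.004], [0.003, -0.006, -1.0]]
wrist_force: [0.6, -0.2, 0.3]
grip_width: 0.0858
```

```bash
python3 w.py w8; python3 - <<'E'
from h import *
from workcell import cams
c=cams.capture("scene");i=c["image"][:,:,::-1];cv2.imwrite("pics/s8c.png",cv2.resize(i[130:240,340:450],None,fx=5.4,fy=5.4,interpolation=2))
E
```

```text
{'time_s': 6.15, 'joint_pos': [26.4538, 13.6305, -2.5617, 74.1746, -0.0635, 49.881], 'qd': [0.0257, -1.1318, 2.1109, 1.1803, 0.0602, 0.0091], 'tool_pos': [0.4956, 0.3909, 0.0543], 'orientation': [[-0.9176, 0.3976, -0.0052], [0.3976, 0.9176, -0.0038], [0.0033, -0.0056, -1.0]], 'wrist_force': [0.5826, -0.1701, 0.3268], 'torque': [0.0426, 0.0463, -0.0111], 'grip_width': 0.0858}
```

View pics/s8c.png

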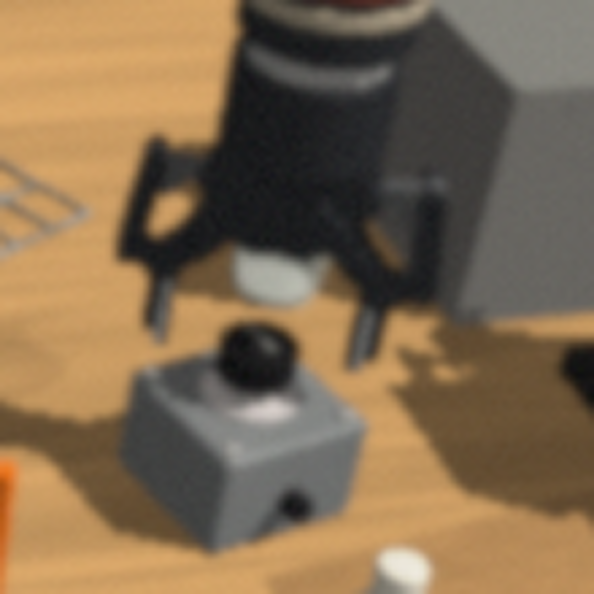

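View pics/w8.png

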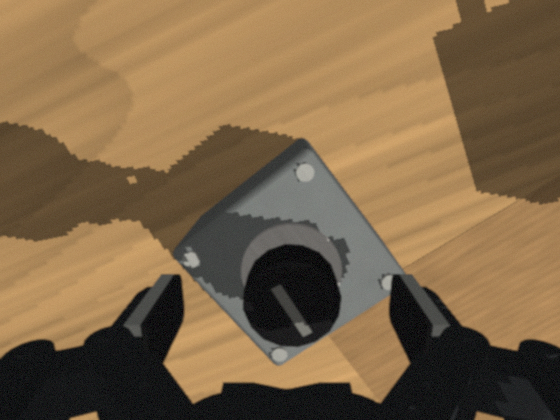

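The open fingers straddle the head evenly: the head is at (293,295), with the fingers at columns 165 and 405. I'll descend 1 cm and close.

Emit:
step_arm --series '[{"xyz": [0, 0, 0.5], "angular": [0, 0, 0], "jaw": 0}, {"xyz": [0, 0, 0.8], "angular": [0, 0, 0], "jaw": 0}, {"xyz": [0, 0, 0.8], "angular": [0, 0, 0], "jaw": 0.4}, {"xyz": [0, 0, 0.8], "angular": [0, 0, 0], "jaw": 0.6}, {"xyz": [0, 0, 0.8], "angular": [0, 0, 0], "jaw": 0.7}, {"xyz": [0, 0, 0.8], "angular": [0, 0, 0], "jaw": 0.8}, {"xyz": [0, 0, 0.8], "angular": [0, 0, 0], "jaw": 1}, {"xyz": [0, 0, 0.8], "angular": [0, 0, 0], "jaw": 1}]' --squeeze 25

```text
time_s: 6.92
tool_pos: [0.4974, 0.3923, 0.0494]
orientation: [[-0.918, 0.397, -0.001], [0.397, 0.918, -0.001], [0.001, -0.001, -1.0]]
wrist_force: [1.1, 4.0, 1.5]
grip_width: 0.0393
```

Emit:
step_arm --series '[{"xyz": [0, 0, 0], "angular": [0, 0, 0.1], "jaw": 1}, {"xyz": [0, 0, 0], "angular": [0, 0, 0.2], "jaw": 1}, {"xyz": [0, 0, 0], "angular": [0, 0, 0.3], "jaw": 1}, {"xyz": [0, 0, 0], "angular": [0, 0, 0.4], "jaw": 1}, {"xyz": [0, 0, 0], "angular": [0, 0, 0.5], "jaw": 1}, {"xyz": [0, 0, 0], "angular": [0, 0, 0.6], "jaw": 1}, {"xyz": [0, 0, 0], "angular": [0, 0, 0.7], "jaw": 1}, {"xyz": [0, 0, 0], "angular": [0, 0, 0.8], "jaw": 1}]'

```text
time_s: 7.58
tool_pos: [0.4976, 0.3928, 0.0497]
orientation: [[-0.35, 0.937, -0.0], [0.937, 0.35, -0.0], [0.0, -0.0, -1.0]]
wrist_force: [0.9, 3.9, 0.1]
grip_width: 0.0395
```

Emit:
step_arm --series '[{"xyz": [0, 0, 0], "angular": [0, 0, 0.1], "jaw": 1}, {"xyz": [0, 0, 0], "angular": [0, 0, 0.2], "jaw": 1}, {"xyz": [0, 0, 0], "angular": [0, 0, 0.28], "jaw": 1}, {"xyz": [0, 0, 0], "angular": [0, 0, 0.28], "jaw": 1}]'

```text
time_s: 7.92
tool_pos: [0.4977, 0.3929, 0.0497]
orientation: [[-0.074, 0.997, -0.0], [0.997, 0.074, 0.0], [0.0, -0.0, -1.0]]
wrist_force: [1.3, 3.1, -1.4]
grip_width: 0.039
```

```bash
python3 w.py w9
```

```text
{'time_s': 7.9167, 'joint_pos': [26.4835, 13.7831, -2.8725, 73.353, 0.015, 112.2243], 'qd': [-0.0678, 0.0231, -0.0315, 0.0138, 0.0, -8.6341], 'tool_pos': [0.4977, 0.3929, 0.0497], 'orientation': [[-0.0743, 0.9972, -0.0003], [0.9972, 0.0743, 0.0002], [0.0002, -0.0002, -1.0]], 'wrist_force': [1.3409, 3.102, -1.4079], 'torque': [0.5108, -0.0856, 0.2145], 'grip_width': 0.039}
```

View pics/w9.png

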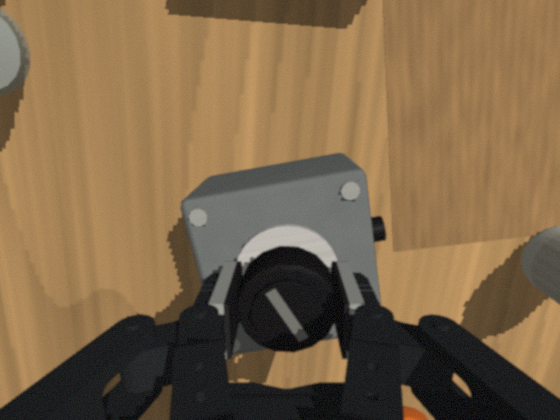

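The marker bar has stayed fixed relative to the fingers, so the head turned with them by about 1.09 rad. I'll turn a bit further onto the stop.

Emit:
step_arm --series '[{"xyz": [0, 0, 0], "angular": [0, 0, 0.08], "jaw": 1}, {"xyz": [0, 0, 0], "angular": [0, 0, 0.16], "jaw": 1}, {"xyz": [0, 0, 0], "angular": [0, 0, 0.22], "jaw": 1}, {"xyz": [0, 0, 0], "angular": [0, 0, 0.22], "jaw": 1}, {"xyz": [0, 0, 0], "angular": [0, 0, 0.22], "jaw": 1}]'

```text
time_s: 8.38
tool_pos: [0.498, 0.3928, 0.0498]
orientation: [[0.136, 0.991, 0.0], [0.991, -0.136, 0.0], [0.0, 0.0, -1.0]]
wrist_force: [3.0, 1.8, -0.1]
grip_width: 0.0395
```

```bash
python3 w.py w10
```

```text
{'time_s': 8.3833, 'joint_pos': [26.4796, 13.7849, -2.8628, 73.3375, -0.0043, 124.306], 'qd': [-0.0275, -0.0258, 0.1604, -0.1391, 0.0301, -0.1879], 'tool_pos': [0.498, 0.3928, 0.0498], 'orientation': [[0.1362, 0.9907, 0.0003], [0.9907, -0.1362, 0.0], [0.0001, 0.0003, -1.0]], 'wrist_force': [2.993, 1.7983, -0.1392], 'torque': [0.2281, -0.5804, 0.5137], 'grip_width': 0.0395}
```

View pics/w10.png

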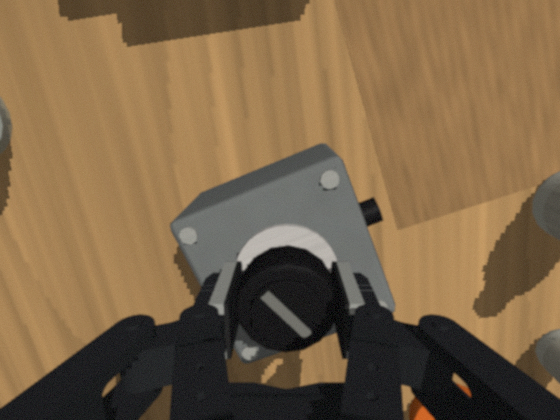

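The marker slipped about 13° in the fingers while the torque rose to 0.51 N m, so the head is on its end stop. I'll open, lift and head for the board.

Emit:
step_arm --series '[{"xyz": [0, 0, 0], "angular": [0, 0, 0], "jaw": 0}, {"xyz": [0, 0, 0], "angular": [0, 0, 0], "jaw": 0}, {"xyz": [0, 0, 0], "angular": [0, 0, 0], "jaw": 0}, {"xyz": [0, 0, -1], "angular": [0, 0, 0], "jaw": 0}, {"xyz": [0, 0, -4], "angular": [0, 0, 0], "jaw": 0}, {"xyz": [0, 0, -8], "angular": [0, 0, 0], "jaw": 0}, {"xyz": [0, 0, -12], "angular": [0, 0, 0], "jaw": 0}, {"xyz": [0, 0, -16], "angular": [0, 0, 0], "jaw": 0}]' --squeeze 80

```text
time_s: 9.1
tool_pos: [0.4974, 0.3925, 0.2123]
orientation: [[0.136, 0.991, 0.0], [0.991, -0.136, -0.0], [-0.0, 0.0, -1.0]]
wrist_force: [1.8, 1.0, -0.2]
grip_width: 0.0853
```

```bash
python3 w.py w11
```

```text
{'time_s': 9.1, 'joint_pos': [26.4804, 11.926, 11.9747, 90.0405, -0.0064, 124.3099], 'qd': [-0.0675, 4.0009, 55.0491, 50.1513, 0.0525, 0.0042], 'tool_pos': [0.4974, 0.3925, 0.2123], 'orientation': [[0.1362, 0.9907, 0.0002], [0.9907, -0.1362, -0.0], [-0.0, 0.0002, -1.0]], 'wrist_force': [1.8466, 1.0162, -0.2293], 'torque': [-0.0197, -0.0433, -0.0021], 'grip_width': 0.0853}
```

View pics/w11.png

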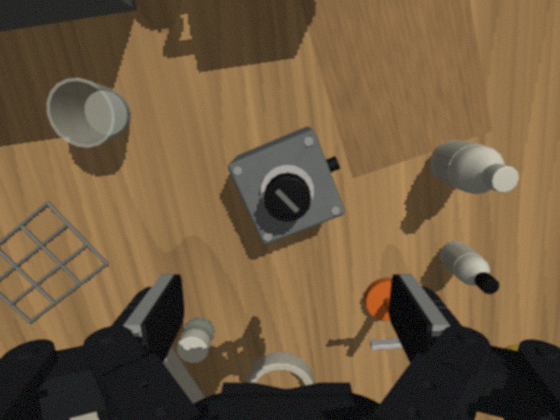

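Emit:
step_arm --series '[{"xyz": [-3.9, 1, -1], "angular": [0, 0, 0.07], "jaw": 0}, {"xyz": [-7.8, 1.9, -2], "angular": [0, 0, 0.14], "jaw": 0}, {"xyz": [-11.6, 2.9, -2], "angular": [0, 0, 0.21], "jaw": 0}, {"xyz": [-15.5, 3.9, -2], "angular": [0, 0, 0.28], "jaw": 0}, {"xyz": [-19.4, 4.8, -2], "angular": [0, 0, 0.35], "jaw": 0}, {"xyz": [-23.2, 5.8, -2], "angular": [0, 0, 0.42], "jaw": 0}, {"xyz": [-27.1, 6.8, -2], "angular": [0, 0, 0.49], "jaw": 0}, {"xyz": [-31, 7.7, -2], "angular": [0, 0, 0.56], "jaw": 0}]'

```text
time_s: 9.82
tool_pos: [0.5336, 0.0743, 0.2414]
orientation: [[0.644, 0.765, 0.011], [0.765, -0.644, 0.005], [0.011, 0.005, -1.0]]
wrist_force: [0.7, -0.2, 0.5]
grip_width: 0.0856
```

```bash
cat > go.py <<'E'
import sys;from h import *
from workcell import telemetry
s=telemetry.state();R=np.array(s["orientation"]);p=np.array(s["tool_pos"])
t=np.array([float(a) for a in sys.argv[1:4]]);yaw=np.radians(float(sys.argv[4])) # desired tool y yaw
y=np.array([np.cos(yaw),np.sin(yaw),0]);z=np.array([0,0,-1.]);Rt=np.c_[np.cross(y,z),y,z]
rv=cv2.Rodrigues(R.T@Rt)[0].ravel()
print("p",p.round(4),"xyz cm",(R.T@(t-p)*100).round(2),"ang",rv.round(4),"F",np.round(s["wrist_force"],1),"w",s["grip_width"],"t",s["time_s"])
E
python3 go.py .577 -.342 .22 -83
```

```text
p [0.5336 0.0743 0.2414] xyz cm [-29.08  30.11   1.99] ang [ 0.0011 -0.0124  0.749 ] F [ 0.7 -0.2  0.5] w 0.0855924873803381 t 9.8167
```

Emit:
step_arm --series '[{"xyz": [-2.8, 2.9, 0], "angular": [0, 0, 0.07], "jaw": 0}, {"xyz": [-5.6, 5.8, 0], "angular": [0, 0, 0.14], "jaw": 0}, {"xyz": [-8.4, 8.7, 0], "angular": [0, 0, 0.21], "jaw": 0}, {"xyz": [-11.2, 11.6, 0], "angular": [0, 0, 0.28], "jaw": 0}, {"xyz": [-14, 14.5, 0], "angular": [0, 0, 0.36], "jaw": 0}, {"xyz": [-16.8, 17.4, 0], "angular": [0, 0, 0.44], "jaw": 0}, {"xyz": [-19.6, 20.3, 0], "angular": [0, 0, 0.52], "jaw": 0}, {"xyz": [-22.4, 23.2, 0], "angular": [0, 0, 0.6], "jaw": 0}]'

```text
time_s: 10.48
tool_pos: [0.5666, -0.2485, 0.2409]
orientation: [[0.964, 0.264, 0.012], [0.264, -0.964, 0.005], [0.012, -0.001, -1.0]]
wrist_force: [0.6, 0.4, 0.8]
grip_width: 0.0853
```

```bash
python3 go.py .577 -.342 .20 -83
```

```text
p [ 0.5666 -0.2485  0.2409] xyz cm [-1.52  9.3   4.06] ang [-0.0022 -0.0123  0.1452] F [0.6 0.4 0.8] w 0.08530595583780672 t 10.4833
```

Emit:
step_arm --series '[{"xyz": [-0.6, 3.5, 1], "angular": [0, -0.012, 0.06], "jaw": 0}, {"xyz": [-1.1, 6.5, 2], "angular": [0, -0.012, 0.12], "jaw": 0}, {"xyz": [-1.5, 9, 3.5], "angular": [0, -0.012, 0.145], "jaw": 0}, {"xyz": [-1.5, 9.3, 4], "angular": [0, -0.012, 0.145], "jaw": 0}, {"xyz": [-1.5, 9.3, 4], "angular": [0, -0.012, 0.145], "jaw": 0}]'

```text
time_s: 10.9
tool_pos: [0.5761, -0.3429, 0.1985]
orientation: [[0.993, 0.12, -0.003], [0.12, -0.993, 0.004], [-0.002, -0.005, -1.0]]
wrist_force: [-0.6, -0.1, -0.4]
grip_width: 0.0852
```

```bash
python3 w.py w12
```

```text
{'time_s': 10.9, 'joint_pos': [-41.9524, 18.9066, 18.6501, 90.0195, 0.0894, 131.1355], 'qd': [2.1249, -2.8578, -0.0571, 1.6393, 0.3011, 0.3126], 'tool_pos': [0.5761, -0.3429, 0.1985], 'orientation': [[0.9927, 0.1203, -0.0025], [0.1203, -0.9927, 0.0044], [-0.002, -0.0047, -1.0]], 'wrist_force': [-0.6118, -0.0913, -0.3664], 'torque': [0.0108, 0.0323, 0.0333], 'grip_width': 0.0852}
```

View pics/w12.png

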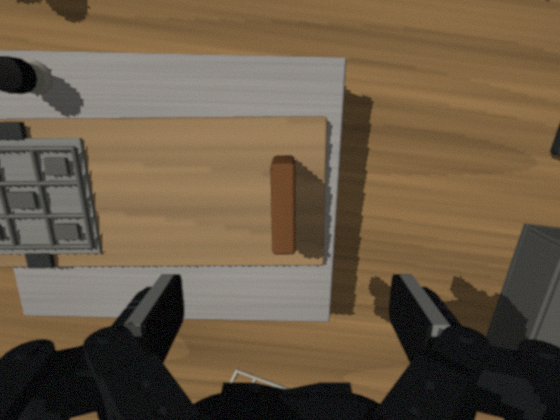

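The wrist view shows the block's top face, with corners about (272,164), (294,163), (295,247) and (272,250). The pot's black lid is at (15,75).

```bash
python3 - <<'E'
from h import *
c=cv2.imread("pics/w12.png")[145:275,220:345];cv2.imwrite("pics/w12c.png",cv2.resize(c,None,fx=4.6,fy=4.6,interpolation=2))
E
```

```text
(no output)
```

View pics/w12c.png

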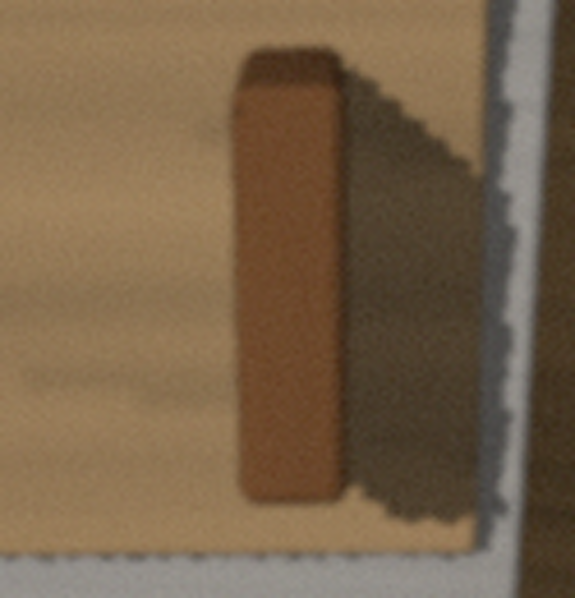

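```bash
python3 - <<'E'
from h import *
np.set_printoptions(precision=4,suppress=True)
w=np.load("pics/w12.npz")
q=[onz(w["K"],w["pose"],np.array(u)/4.6+[220,145],.115) for u in((236,86),(343,86),(346,500),(240,500))]
q=np.array(q);print(q[:,:2],q.mean(0),np.linalg.norm(q-np.roll(q,1,0),axis=1)); a=(q[1]+q[0]-q[2]-q[3]);print(np.degrees(np.arctan2(a[1],a[0])))
# board & deck edges from w12
for n,z,l in(("board",.07,[(30,118),(325,116),(325,264),(60,267)]),("deck",.06,[(345,58),(329,320),(20,52)])):
    print(n,*[onz(w["K"],w["pose"],u,z)[:2] for u in l])
E
python3 go.py .575 -.342 .085 -83; python3 go.py .575 -.342 .065 -83
```

```text
[[ 0.6106 -0.3273]
 [ 0.6126 -0.3433]
 [ 0.5454 -0.3524]
 [ 0.5433 -0.3353]] [ 0.578  -0.3396  0.115 ] [0.0678 0.0161 0.0678 0.0173]
7.245501091800485
board [ 0.6161 -0.1319] [ 0.6458 -0.3641] [ 0.5192 -0.3836] [ 0.487  -0.1469]
deck [ 0.6907 -0.374 ] [ 0.4558 -0.3984] [ 0.6646 -0.1218]
p [ 0.5766 -0.3419  0.2   ] xyz cm [-0.15  0.03 11.5 ] ang [-0.0037  0.0009 -0.0001] F [-0.6  0.3  1. ] w 0.08493851692878518 t 10.95
p [ 0.5766 -0.3419  0.2   ] xyz cm [-0.15  0.04 13.5 ] ang [-0.0037  0.0009 -0.0001] F [-0.6  0.3  1. ] w 0.08493851692878518 t 10.95
```

Emit:
step_arm --series '[{"xyz": [0, 0, 3.5], "angular": [-0.004, 0, 0], "jaw": 0}, {"xyz": [0, 0, 7], "angular": [-0.004, 0, 0], "jaw": 0}, {"xyz": [0, 0, 10], "angular": [-0.004, 0, 0], "jaw": 0}, {"xyz": [0, 0, 12], "angular": [-0.004, 0, 0], "jaw": 0}, {"xyz": [0, 0, 12.5], "angular": [-0.004, 0, 0], "jaw": 0}, {"xyz": [0, 0, 12.5], "angular": [-0.004, 0, 0], "jaw": 0}]'

```text
time_s: 11.45
tool_pos: [0.5762, -0.3398, 0.0748]
orientation: [[0.992, 0.123, -0.002], [0.123, -0.992, 0.001], [-0.002, -0.001, -1.0]]
wrist_force: [-0.6, 0.7, 0.3]
grip_width: 0.0853
```

```bash
python3 w.py w13; python3 go.py .577 -.341 .06 -83;python3 - <<'E'
from h import *
from workcell import cams
c=cams.capture("scene");i=c["image"][:,:,::-1];cv2.imwrite("pics/s13c.png",cv2.resize(i[170:310,40:230],None,fx=4,fy=4,interpolation=2))
E
```

```text
{'time_s': 11.45, 'joint_pos': [-41.6842, 19.1701, 6.102, 77.0454, -0.0427, 131.2318], 'qd': [-0.382, -1.1672, 3.325, 1.2272, -0.0016, -0.0056], 'tool_pos': [0.5762, -0.3398, 0.0748], 'orientation': [[0.9924, 0.1233, -0.002], [0.1233, -0.9924, 0.0008], [-0.0019, -0.001, -1.0]], 'wrist_force': [-0.5855, 0.7353, 0.3243], 'torque': [-0.0475, 0.0421, 0.0186], 'grip_width': 0.0853}
p [ 0.577  -0.3408  0.0766] xyz cm [0.   0.02 1.66] ang [0.0009 0.0001 0.0012] F [-0.3  0.4  1. ] w 0.0854260215840248 t 11.5
```

View pics/s13c.png

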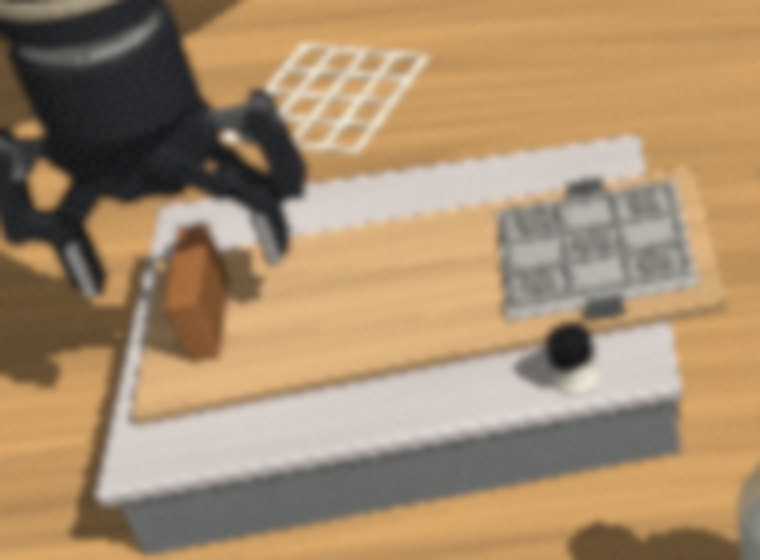

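View pics/w13.png

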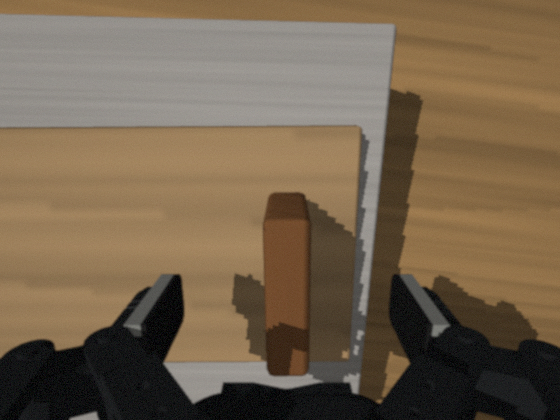

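The block sits centred between the open fingers, at column 287. I'll descend 1.6 cm and close.

Emit:
step_arm --series '[{"xyz": [0, 0, 0.8], "angular": [0, 0, 0], "jaw": 0}, {"xyz": [0, 0, 1.6], "angular": [0, 0, 0], "jaw": 0.3}, {"xyz": [0, 0, 1.6], "angular": [0, 0, 0], "jaw": 0.5}, {"xyz": [0, 0, 1.6], "angular": [0, 0, 0], "jaw": 0.7}, {"xyz": [0, 0, 1.6], "angular": [0, 0, 0], "jaw": 0.8}, {"xyz": [0, 0, 1.6], "angular": [0, 0, 0], "jaw": 0.9}, {"xyz": [0, 0, 1.6], "angular": [0, 0, 0], "jaw": 1}, {"xyz": [0, 0, 1.6], "angular": [0, 0, 0], "jaw": 1}]' --squeeze 60

```text
time_s: 12.22
tool_pos: [0.5776, -0.3416, 0.0621]
orientation: [[0.992, 0.123, 0.002], [0.123, -0.992, -0.002], [0.001, 0.003, -1.0]]
wrist_force: [-1.7, 0.1, 2.9]
grip_width: 0.0175
```

```bash
python3 w.py w14; python3 - <<'E'
from h import *
from workcell import cams
c=cams.capture("scene");i=c["image"][:,:,::-1];cv2.imwrite("pics/s14c.png",cv2.resize(i[170:310,40:230],None,fx=4,fy=4,interpolation=2))
E
```

```text
{'time_s': 12.2167, 'joint_pos': [-41.7174, 19.5123, 5.1809, 75.5085, -0.0399, 131.2204], 'qd': [0.0833, -0.0057, -0.0744, -0.0002, 0.0953, 0.0268], 'tool_pos': [0.5776, -0.3416, 0.0621], 'orientation': [[0.9924, 0.1229, 0.0016], [0.1229, -0.9924, -0.0024], [0.0013, 0.0026, -1.0]], 'wrist_force': [-1.6556, 0.0736, 2.92], 'torque': [0.3918, 0.1808, 0.2093], 'grip_width': 0.0175}
```

View pics/s14c.png

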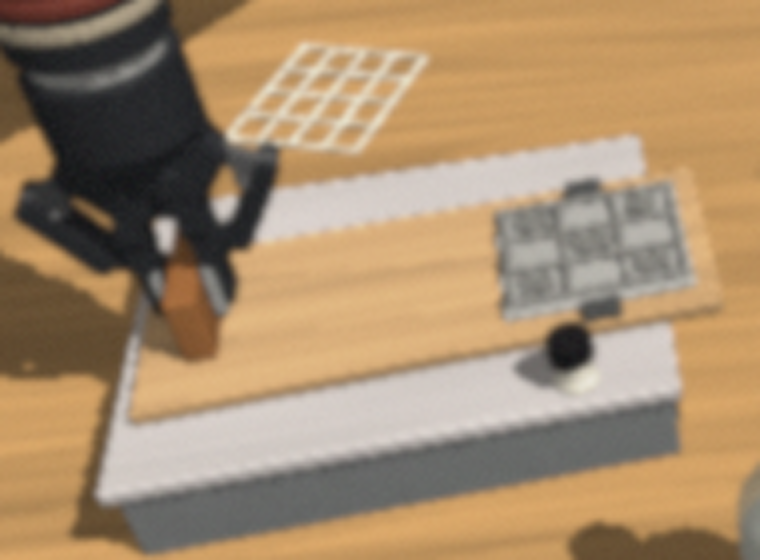

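The jaws hold the block at 17.5 mm and the board is flat. The pointer's direction matters at this accuracy, so I'll look at the post closely in both fixed cameras before sliding.

```bash
python3 - <<'E'
from h import *
from workcell import cams
A=[]
for n in("top","scene"):
    im=np.mean([cams.capture(n)["image"].astype(float) for _ in range(6)],0).astype(np.uint8)[:,:,::-1]
    cv2.imwrite(f"pics/{n}14.png",im)
    y,x=(150,235) if n=="top" else (222,275)
    A.append(cv2.resize(im[y:y+60,x:x+40],None,fx=10,fy=10,interpolation=cv2.INTER_CUBIC))
cv2.imwrite("pics/post14.png",np.hstack(A))
E
```

```text
(no output)
```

View pics/post14.png

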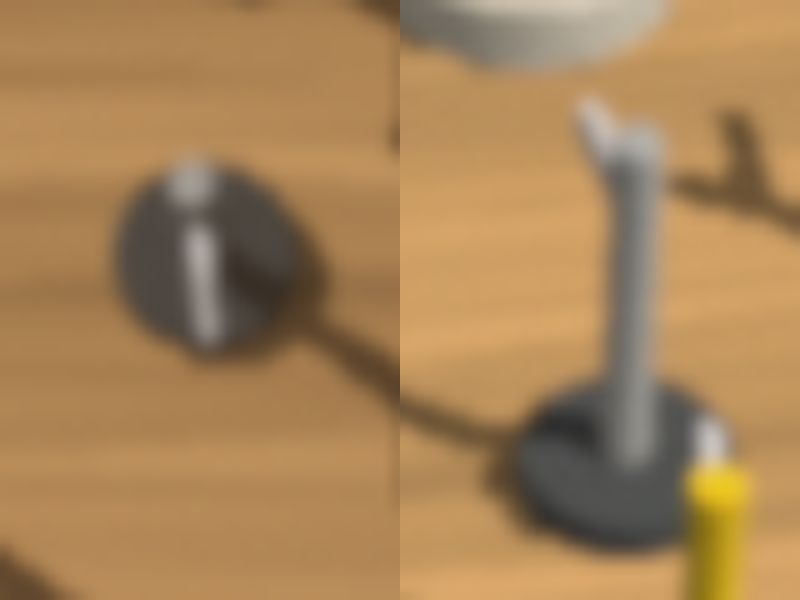

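```bash
python3 - <<'E'
from h import *
np.set_printoptions(precision=4,suppress=True)
K,P,_=load("top0");f=lambda u,v:(235+(u+.5)/10-.5,150+(v+.5)/10-.5)
r=onz(K,P,f(192,184),.11);b=onz(K,P,f(199,240),.09);t=onz(K,P,f(210,340),.09)
print("rod",r,"ptr",b,t)
for a,c in((b,t),(r,t)):
    d=(c-a)[:2];print(np.linalg.norm(d),"post x-axis ang",np.degrees(np.arctan2(-d[0],d[1]))%360, np.degrees(np.arctan2(d[1],d[0]))-90)
Ks,Ps,_=load("scene0");g=lambda u,v:(275+(u-400+.5)/10-.5,222+(v+.5)/10-.5)
print("scene rod",onz(Ks,Ps,g(640,135),.11),"tip",onz(Ks,Ps,g(588,100),.09))
# yellow/orange n/a. predicted projection for post ang 95.6
for ang in(92,95.6,99,102):
    u=np.array([np.cos(np.radians(ang)),np.sin(np.radians(ang))]);y=np.array([-u[1],u[0]])
    R0=np.array([.6465,.1212]);T=np.r_[R0+.037*y,.09];B=np.r_[R0+.006*y,.09]
    a,c=proj(K,P,B),proj(K,P,T);a2,c2=proj(Ks,Ps,B),proj(Ks,Ps,T)
    print(ang,((a-[235,150]+.5)*10-.5),((c-[235,150]+.5)*10-.5),"scene",((a2-[275,222]+.5)*10-.5)+[400,0],((c2-[275,222]+.5)*10-.5)+[400,0])
E
```

```text
rod [0.6438 0.1221 0.11  ] ptr [0.6333 0.1209 0.09  ] [0.6077 0.1179 0.09  ]
0.025827050394771855 post x-axis ang 96.60233793284547 -263.39766206715456
0.036413162552340055 post x-axis ang 96.61635615655659 -263.38364384344345
scene rod [0.6452 0.1232 0.11  ] tip [0.6096 0.1185 0.09  ]
92 [198.7273 212.0727] [202.1367 332.6832] scene [623.6016 188.0777] [593.883   99.0557]
95.6 [200.2072 211.9861] [211.2837 332.1405] scene [621.9902 188.3262] [584.1921 100.5084]
99 [201.5972 211.8203] [219.874 331.107] scene [620.4951 188.6242] [575.1892 102.2519]
102 [202.8135 211.6066] [227.3896 329.778 ] scene [619.2019 188.9373] [567.3899 104.086 ]
```

Emit:
step_arm --series '[{"xyz": [0, 0, 0.15], "angular": [0, 0, 0], "jaw": 1}, {"xyz": [0, -0.5, 0.15], "angular": [0, 0, 0.003], "jaw": 1}, {"xyz": [0, -1, 0.15], "angular": [0, 0, 0.006], "jaw": 1}, {"xyz": [0, -1.5, 0.15], "angular": [0, 0, 0.009], "jaw": 1}, {"xyz": [-0.1, -2, 0.15], "angular": [0, 0, 0.012], "jaw": 1}, {"xyz": [-0.1, -2.5, 0.15], "angular": [0, 0, 0.015], "jaw": 1}, {"xyz": [-0.1, -3, 0.15], "angular": [0, 0, 0.018], "jaw": 1}]' --squeeze 100

```text
time_s: 13.5
tool_pos: [0.5738, -0.3141, 0.0622]
orientation: [[0.995, 0.104, 0.004], [0.104, -0.995, -0.007], [0.003, 0.007, -1.0]]
wrist_force: [0.6, -5.6, 7.0]
grip_width: 0.0168
```

```bash
python3 go.py .5549 -.1778 .062 -84.4;python3 - <<'E'
from h import *
from workcell import cams
c=cams.capture("scene");i=c["image"][:,:,::-1];cv2.imwrite("pics/s15c.png",cv2.resize(i[170:310,40:230],None,fx=4,fy=4,interpolation=2))
E
```

```text
p [ 0.5738 -0.3141  0.0622] xyz cm [ -0.47 -13.75  -0.08] ang [ 0.0069 -0.0034  0.006 ] F [ 0.6 -5.6  7. ] w 0.01675331548562196 t 13.5
```

View pics/s15c.png

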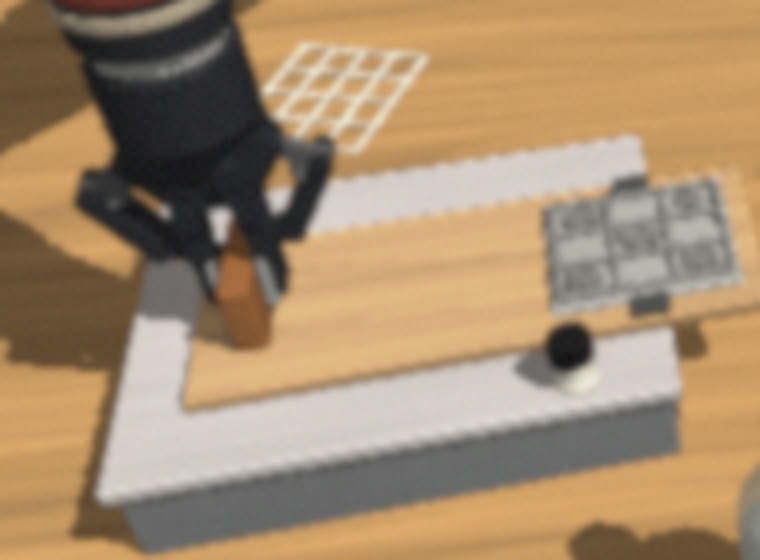

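The board slides smoothly and stays flat, with about 6 N of drag. I'll continue.

Emit:
step_arm --series '[{"xyz": [0, -0.7, 0.15], "angular": [0.006, -0.003, 0], "jaw": 1}, {"xyz": [0, -1.4, 0.15], "angular": [0.006, -0.003, 0], "jaw": 1}, {"xyz": [-0.1, -2.1, 0.15], "angular": [0.006, -0.003, 0.003], "jaw": 1}, {"xyz": [-0.1, -2.8, 0.15], "angular": [0.006, -0.003, 0.003], "jaw": 1}, {"xyz": [-0.1, -3.5, 0.15], "angular": [0.006, -0.003, 0.003], "jaw": 1}, {"xyz": [-0.2, -4.2, 0.15], "angular": [0.006, -0.003, 0.006], "jaw": 1}, {"xyz": [-0.2, -4.9, 0.15], "angular": [0.006, -0.003, 0.006], "jaw": 1}, {"xyz": [-0.2, -5.6, 0.15], "angular": [0.006, -0.003, 0.006], "jaw": 1}]'

```text
time_s: 14.22
tool_pos: [0.5671, -0.2597, 0.0621]
orientation: [[0.995, 0.097, 0.003], [0.097, -0.995, -0.005], [0.003, 0.005, -1.0]]
wrist_force: [0.3, -6.9, 8.3]
grip_width: 0.0172
```

```bash
python3 go.py .5549 -.1778 .062 -84.4
```

```text
p [ 0.5671 -0.2597  0.0621] xyz cm [-0.43 -8.27 -0.03] ang [ 0.0049 -0.0028 -0.0011] F [ 0.3 -6.9  8.3] w 0.017194217640952834 t 14.2167
```

Emit:
step_arm --series '[{"xyz": [0, -0.6, 0.2], "angular": [0.005, -0.003, 0], "jaw": 1}, {"xyz": [-0.1, -1.2, 0.2], "angular": [0.005, -0.003, 0], "jaw": 1}, {"xyz": [-0.1, -1.8, 0.2], "angular": [0.005, -0.003, 0], "jaw": 1}, {"xyz": [-0.1, -2.4, 0.2], "angular": [0.005, -0.003, 0], "jaw": 1}, {"xyz": [-0.2, -3, 0.2], "angular": [0.005, -0.003, 0], "jaw": 1}, {"xyz": [-0.2, -3.6, 0.2], "angular": [0.005, -0.003, 0], "jaw": 1}, {"xyz": [-0.2, -4.2, 0.2], "angular": [0.005, -0.003, 0], "jaw": 1}, {"xyz": [-0.2, -4.7, 0.2], "angular": [0.005, -0.003, 0], "jaw": 1}]'

```text
time_s: 14.88
tool_pos: [0.5622, -0.2155, 0.0621]
orientation: [[0.995, 0.095, 0.004], [0.095, -0.995, -0.005], [0.003, 0.005, -1.0]]
wrist_force: [0.2, -8.0, 9.9]
grip_width: 0.0168
```

```bash
python3 go.py .5549 -.1778 .062 -84.4;python3 - <<'E'
from h import *
from workcell import cams
c=cams.capture("scene");i=c["image"][:,:,::-1];cv2.imwrite("pics/s16c.png",cv2.resize(i[170:310,70:310],None,fx=3.3,fy=3.3,interpolation=2))
E
```

```text
p [ 0.5622 -0.2155  0.0621] xyz cm [-0.36 -3.82 -0.01] ang [ 0.0052 -0.003  -0.0024] F [ 0.2 -8.   9.9] w 0.016806526304107595 t 14.8833
```

View pics/s16c.png

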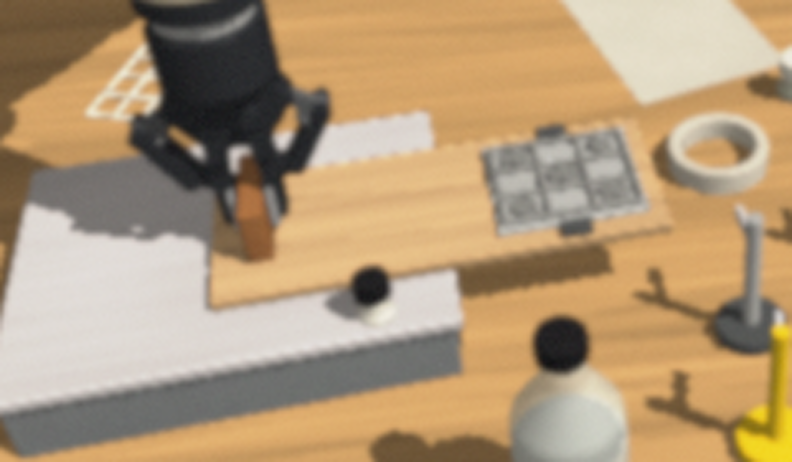

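Still flat, the pot is untouched, and the tape roll at (715,150) is well below the board.

Emit:
step_arm --series '[{"xyz": [0, -0.5, 0.2], "angular": [0.005, -0.003, 0], "jaw": 1}, {"xyz": [-0.1, -1, 0.2], "angular": [0.005, -0.003, 0], "jaw": 1}, {"xyz": [-0.1, -1.5, 0.2], "angular": [0.005, -0.003, 0], "jaw": 1}, {"xyz": [-0.1, -2, 0.2], "angular": [0.005, -0.003, 0], "jaw": 1}, {"xyz": [-0.1, -2.5, 0.2], "angular": [0.005, -0.003, 0], "jaw": 1}, {"xyz": [-0.1, -3, 0.2], "angular": [0.005, -0.003, 0], "jaw": 1}, {"xyz": [-0.1, -3.3, 0.2], "angular": [0.005, -0.003, 0], "jaw": 1}, {"xyz": [-0.1, -3.3, 0.2], "angular": [0.005, -0.003, 0], "jaw": 1}]'

```text
time_s: 15.6
tool_pos: [0.5597, -0.1838, 0.0622]
orientation: [[0.995, 0.095, 0.004], [0.095, -0.995, -0.004], [0.003, 0.004, -1.0]]
wrist_force: [0.6, -4.2, 9.7]
grip_width: 0.0168
```

```bash
cat > meas.py <<'E'
import sys
from h import *
from workcell import cams
n=sys.argv[1]
a=np.mean([cams.capture("top")["image"].astype(float) for _ in range(3)],0).astype(np.uint8)[:,:,::-1]
s=np.mean([cams.capture("scene")["image"].astype(float) for _ in range(3)],0).astype(np.uint8)[:,:,::-1]
cv2.imwrite(f"pics/{n}t.png",a);cv2.imwrite(f"pics/{n}s.png",s)
cv2.imwrite(f"pics/{n}tc.png",cv2.resize(a[150:250,230:360],None,fx=6,fy=6,interpolation=2))
cv2.imwrite(f"pics/{n}sc.png",cv2.resize(s[190:290,190:320],None,fx=6,fy=6,interpolation=2))
E
python3 meas.py m1; python3 go.py .5549 -.1778 .062 -84.4
```

```text
p [ 0.5597 -0.1838  0.0621] xyz cm [-0.42 -0.64  0.01] ang [ 0.0037 -0.0035 -0.0027] F [ 0.5 -3.6 10.9] w 0.016833295904249125 t 15.9
```

View pics/m1tc.png

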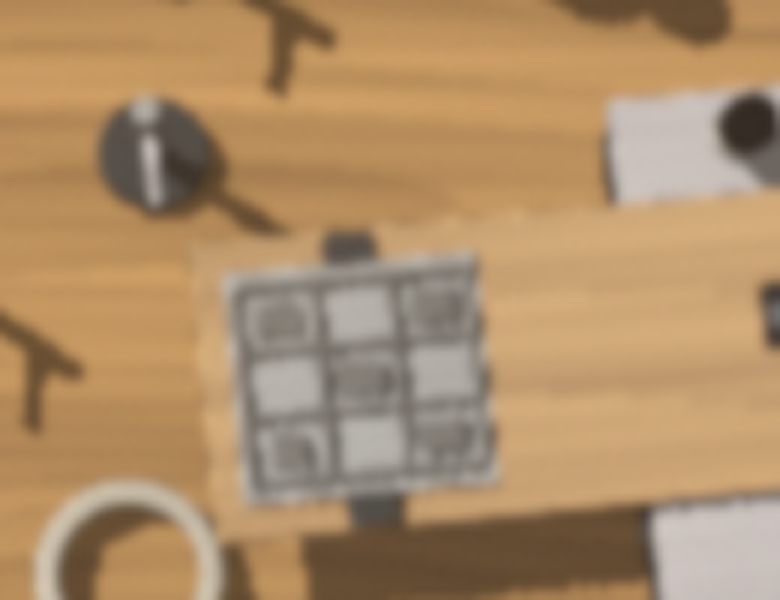

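View pics/m1sc.png

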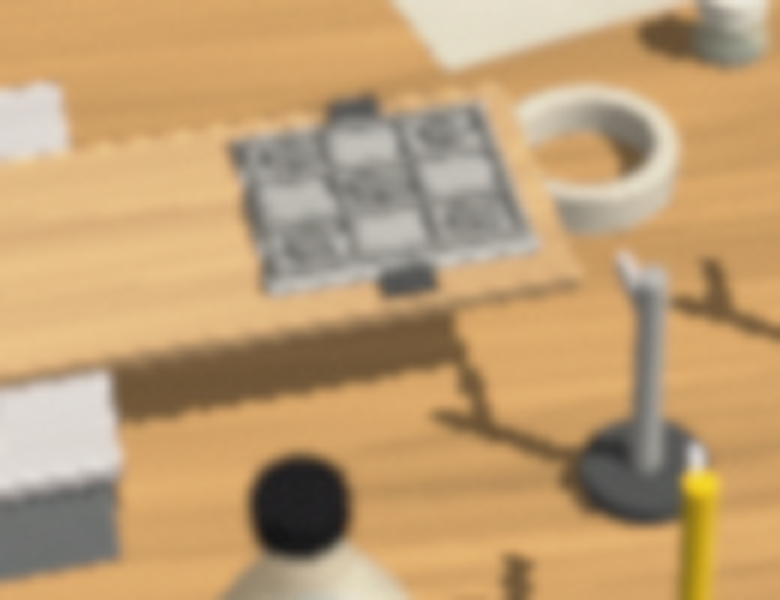

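```bash
cat > ev.py <<'E'
from h import *
np.set_printoptions(precision=4,suppress=True)
K,P,_=load("top0");Ks,Ps,_=load("scene0")
f=lambda u,v:(230+(u+.5)/6-.5,150+(v+.5)/6-.5);g=lambda u,v:(190+(u+.5)/6-.5,190+(v+.5)/6-.5)
def ev(n,K,P,f,ends,tip,rod):
    E=[onz(K,P,f(*e),.07) for e in ends];m=(E[0]+E[1])/2
    t=onz(K,P,f(*tip),.09);r=onz(K,P,f(*rod),.11)
    d=E[0]-E[1];print(n,E[0][:2],E[1][:2],"w",np.linalg.norm(d),"board x ang",np.degrees(np.arctan2(abs(d[0]),-d[1]*np.sign(d[0]))),"mid",m[:2],"tip",t[:2],"rod",r[:2])
    for a in(95.6,96.6):
        u=np.array([np.cos(np.radians(a)),np.sin(np.radians(a))]);print("  ",a,"x rel tip %.4f rod %.4f"%(u@(m-t)[:2],u@(m-r)[:2]))
E
python3 - <<'E'
from ev import *
ev("top",K,P,f,[(192,245),(222,540)],(156,205),(144,108))
ev("scene",Ks,Ps,g,[(580,275),(495,88)],(621,257),(652,273))
E
```

```text
top [0.593  0.1028] [0.4661 0.0893] w 0.12756043739385828 board x ang 96.07892766142174 mid [0.5295 0.096 ] tip [0.6071 0.1178] rod [0.6448 0.1225]
   95.6 x rel tip -0.0141 rod -0.0151
   96.6 x rel tip -0.0127 rod -0.0131
scene [0.5984 0.1039] [0.4725 0.0876] w 0.1269663999230209 board x ang 97.36201456809488 mid [0.5355 0.0957] tip [0.6125 0.1173] rod [0.6452 0.1226]
   95.6 x rel tip -0.0140 rod -0.0160
   96.6 x rel tip -0.0126 rod -0.0140
```

Both cameras put the free end about 14 mm short, and the grip geometry says about 10.5 mm. I'll move 12.5 mm.

Emit:
step_arm --series '[{"xyz": [0, -0.4, 0.2], "angular": [0.003, -0.003, 0], "jaw": 1}, {"xyz": [0, -0.8, 0.2], "angular": [0.003, -0.003, 0], "jaw": 1}, {"xyz": [0, -1.2, 0.2], "angular": [0.003, -0.003, 0], "jaw": 1}, {"xyz": [0, -1.35, 0.2], "angular": [0.003, -0.003, 0], "jaw": 1}, {"xyz": [0, -1.35, 0.2], "angular": [0.003, -0.003, 0], "jaw": 1}, {"xyz": [0, -1.35, 0.2], "angular": [0.003, -0.003, 0], "jaw": 1}]'

```text
time_s: 16.4
tool_pos: [0.5602, -0.1727, 0.0624]
orientation: [[0.996, 0.094, 0.005], [0.094, -0.996, -0.005], [0.004, 0.006, -1.0]]
wrist_force: [0.5, -5.8, 10.6]
grip_width: 0.0166
```

```bash
python3 meas.py m2; python3 go.py .5549 -.1778 .062 -84.4
```

```text
p [ 0.5602 -0.1727  0.0624] xyz cm [-0.57  0.45  0.04] ang [ 0.0056 -0.004  -0.0038] F [ 0.8 -6.1 10.6] w 0.01692246481096389 t 16.7
```

View pics/m2tc.png

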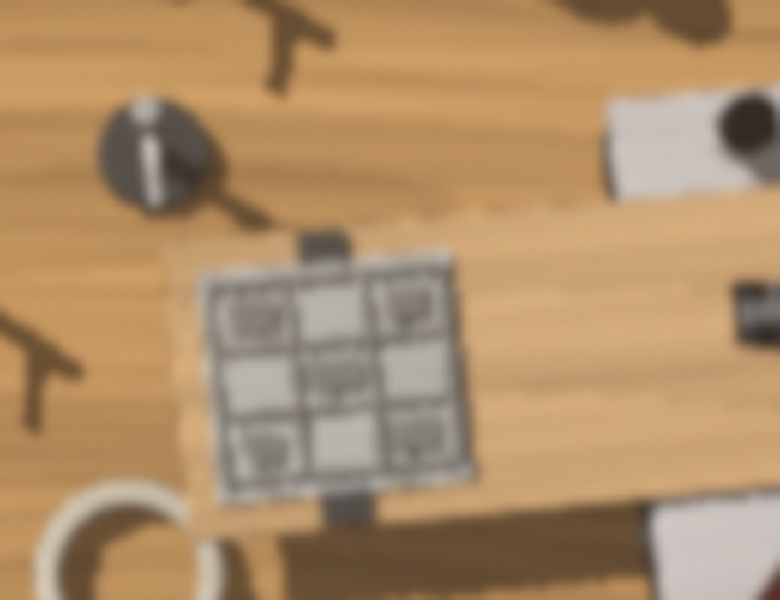

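View pics/m2sc.png

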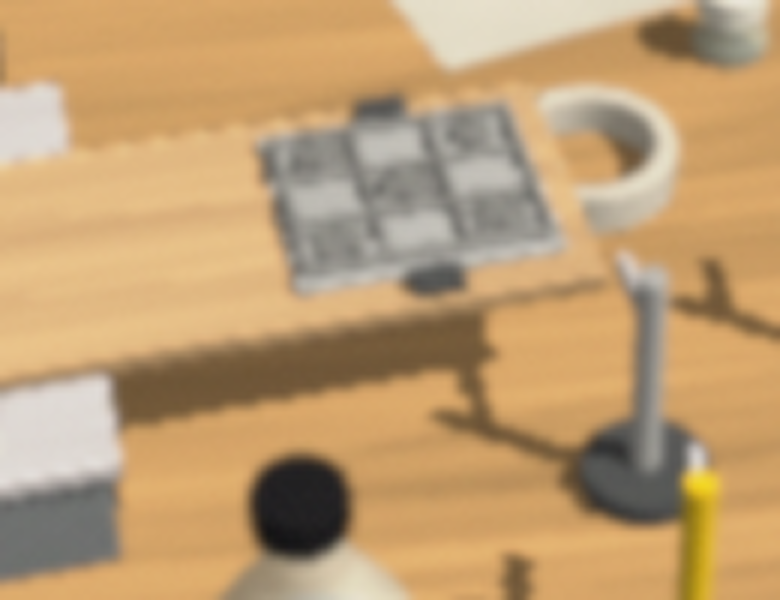

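```bash
python3 - <<'E'
from ev import *
ev("top",K,P,f,[(165,243),(193,533)],(156,205),(144,108))
ev("scene",Ks,Ps,g,[(604,278),(520,88)],(621,257),(652,273))
for n,KK,PP,h,l in(("t",K,P,f,[(200,276),(222,500)]),("s",Ks,Ps,g,[(565,247),(515,103)])):
    E=[onz(KK,PP,h(*e),.0745) for e in l];m=(E[0]+E[1])/2;r=np.array([.6445,.1225]);u=np.array([-.1045,.9945]);print(n,"plate front",m[:2],np.linalg.norm(E[0]-E[1]),"end x by plate",u@(m[:2]-r)+.013)
E
```

```text
top [0.5938 0.1144] [0.4691 0.1016] w 0.1253480726044939 board x ang 95.83786100452595 mid [0.5314 0.108 ] tip [0.6071 0.1178] rod [0.6448 0.1225]
   95.6 x rel tip -0.0024 rod -0.0034
   96.6 x rel tip -0.0010 rod -0.0014
scene [0.6016 0.1129] [0.4742 0.0984] w 0.12827055492646994 board x ang 96.51462400870301 mid [0.5379 0.1057] tip [0.6125 0.1173] rod [0.6452 0.1226]
   95.6 x rel tip -0.0043 rod -0.0063
   96.6 x rel tip -0.0030 rod -0.0044
t plate front [0.531  0.0943] 0.09644295316606061 end x by plate -0.003220767808092587
s plate front [0.5381 0.0969] 0.09600379230002272 end x by plate -0.0013781168975796933
```

The free end now reads about 3 mm short (−1 to −6 mm across the estimates). One small nudge, then hold.

Emit:
step_arm --series '[{"xyz": [0, -0.2, 0.2], "angular": [0.003, -0.003, 0], "jaw": 1}, {"xyz": [0, -0.4, 0.2], "angular": [0.003, -0.003, 0], "jaw": 1}, {"xyz": [0, -0.4, 0.2], "angular": [0.003, -0.003, 0], "jaw": 1}, {"xyz": [0, -0.4, 0.2], "angular": [0.003, -0.003, 0], "jaw": 1}, {"xyz": [0, -0.4, 0.2], "angular": [0.003, -0.003, 0], "jaw": 1}, {"xyz": [0, -0.4, 0.2], "angular": [0.003, -0.003, 0], "jaw": 1}]'

```text
time_s: 17.2
tool_pos: [0.561, -0.1712, 0.0625]
orientation: [[0.996, 0.093, 0.004], [0.093, -0.996, -0.007], [0.003, 0.008, -1.0]]
wrist_force: [-2.5, -7.5, 11.6]
grip_width: 0.0166
```

```bash
python3 meas.py m3; python3 go.py .5549 -.1778 .062 -84.4; python3 - <<'E'
import cv2,numpy as np
t=cv2.imread("pics/m3t.png");a=cv2.resize(t[150:280,100:370],None,fx=2.9,fy=2.9,interpolation=2)
cv2.imwrite("pics/m3w.png",a)
s=cv2.imread("pics/m3s.png");o=cv2.imread("pics/scene0.png")
cv2.imwrite("pics/m3stop.png",np.hstack([cv2.resize(x[165:240,350:430],None,fx=5,fy=5,interpolation=2) for x in(o,s)]))
E
```

```text
p [ 0.561  -0.1713  0.0625] xyz cm [-0.66  0.59  0.05] ang [ 0.0076 -0.0031 -0.005 ] F [-2.9 -6.5 11.2] w 0.016795543762383514 t 17.5
```

View pics/m3tc.png

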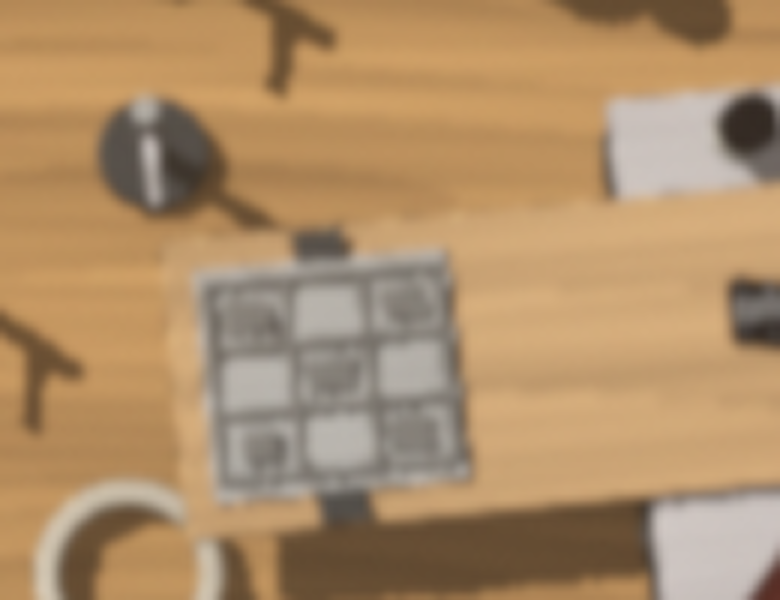

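View pics/m3sc.png

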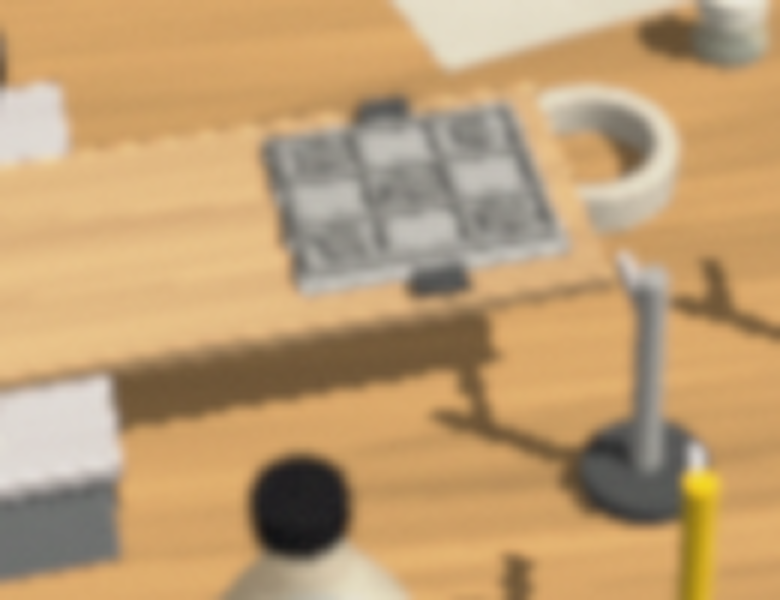

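View pics/m3stop.png

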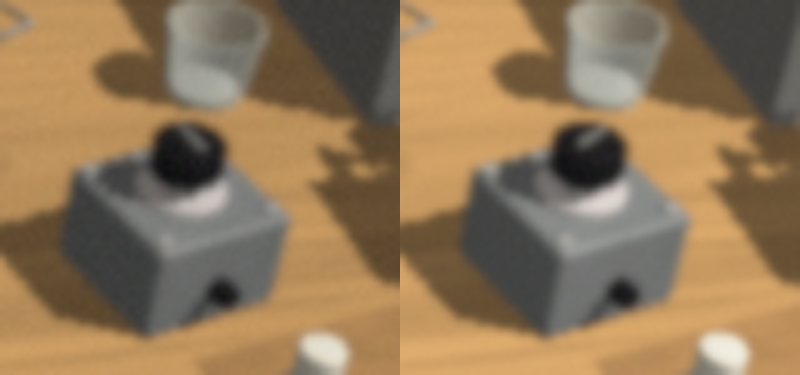

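View pics/m3s.png

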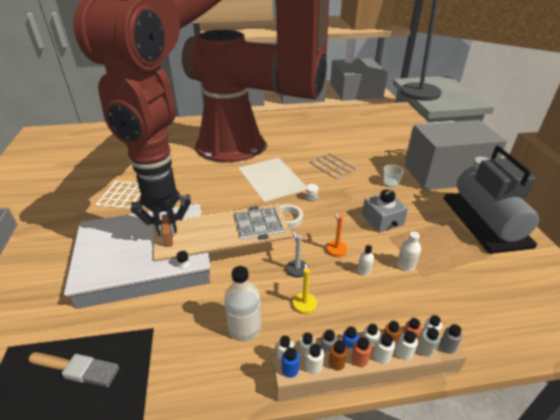

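The stop head is up and its marker visibly turned. I'll check the turn numerically and confirm nothing else shifted.

```bash
python3 - <<'E'
from h import *
w=np.load("pics/w3.npz");v=np.load("pics/w11.npz")
c=cv2.imread("pics/w11.png")[150:255,225:350];cv2.imwrite("pics/w11c.png",cv2.resize(c,None,fx=5.5,fy=5.5,interpolation=2))
a,b=[onz(w["K"],w["pose"],np.array(p)/3.5+[190,100],.095) for p in((337,300),(393,397))]
print("start",np.degrees(np.arctan2(*(b-a)[[1,0]])))
t0=cv2.imread("pics/top0.png").astype(int);t1=cv2.imread("pics/m3t.png").astype(int)
cv2.imwrite("pics/diff.png",np.clip(np.abs(t0-t1)*2,0,255).astype(np.uint8))
E
```

```text
start 6.007980725681631
```

View pics/w11c.png

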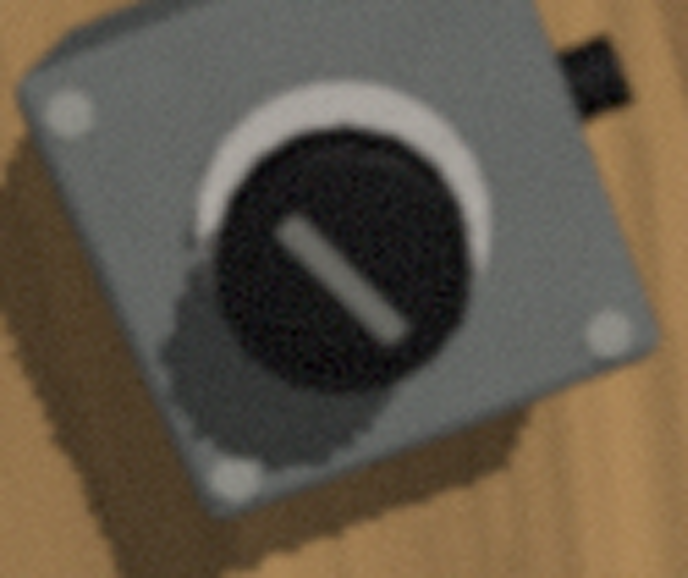

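View pics/diff.png

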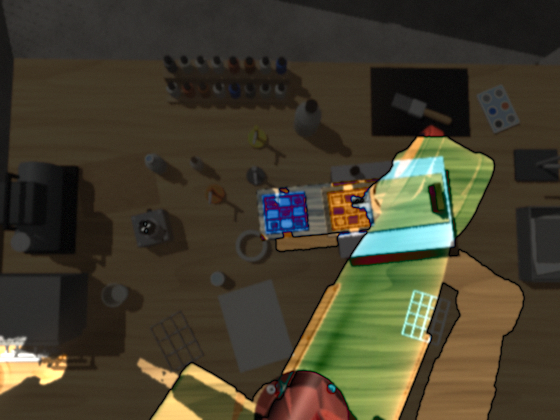

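```bash
python3 - <<'E'
from workcell import order,telemetry
s=telemetry.state();print(s["time_s"],s["tool_pos"],s["wrist_force"],s["grip_width"])
print(order.close_job())
E
```

```text
17.5 [ 0.56096581 -0.17125842  0.06251448] [-2.89665856 -6.48674812 11.22568927] 0.016795543762383514
the job is handed in; nothing more can be done
None
```

The job is handed in at 17.5 s, with the gripper still holding the board flat on the deck. No verdict comes back, so the results below are my own checks.

**Stop:**
- I pressed the head to its bottom (4.8 N, then 13 N with almost no further travel). After I lifted, it was back up.
- I then gripped it and turned clockwise until it slipped in the fingers at 0.51 N m, so it was on its end stop. The pictures show about 1.05 rad of turn. The marker's angle to the box suggests it started near 0.15 rad, which puts it at about 1.2.

**Board:**
- I gripped the block and slid the board out while pressing down about 10 N.
- **Distance to the pointer:** before the last 1.5 mm nudge the estimates ranged from 1 to 6 mm short. That puts the free end roughly 0 to 5 mm short now, inside the 10 mm limit.
- **Line and tilt:** the free end is about 7 mm off the deck's centre line. The board is within 1° of straight, looks flat, and touches neither the post nor the bench.
- **Bystanders:** comparing the top view before and after shows no bystander moved. A few spots near the arm were hidden.

**Disagreements:**
- The real fingertips sat about 19 mm behind the reported TCP, not 19 mm ahead as the text says. I set heights by feel and by camera instead.
- The two fixed cameras differ by about 6 mm in world x on the deck and board. That is across the slide, so it hardly affects the distance to the pointer.
- The first two move calls were refused because I had left out the "angular" field. Nothing moved.

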